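# Make up two coffee kits in the organiser's drawers

## Task

Make up two coffee kits in the two acrylic drawers: the long drawer gets the closed glass jar and the measuring cup standing upright side by side in its wide bay and the long stirrer lying flat in its narrow bay; the short drawer gets the steel scoop lying bowl upwards along its wide bay and the short stirrer lying flat in its narrow bay. Keep the jar upright throughout, and leave the little shaker and the mug standing where they are.

Things in the scene. Friction and masses are not known exactly. Their poses are not given: they have to be found in the camera images.
- drawer_long: Longer fixed open drawer, clear walls, white floor; 164 mm wide (y), walls 4 thick, 24 high; inner floor 4 mm up. Origin: centre of underside, z up, x lengthwise. A grey lengthwise divider (y 8 to 12 mm, 18 high) leaves a narrow bay on the +y side (66 mm wide inside, centre y = +45 mm) and a wide bay on the -y side (86 mm wide inside, centre y = -35 mm). 220 mm long (212 inside).
- drawer_short: Shorter fixed open drawer, clear walls, white floor; 164 mm wide (y), walls 4 thick, 24 high; inner floor 4 mm up. Origin: centre of underside, z up, x lengthwise. A grey lengthwise divider (y 8 to 12 mm, 18 high) leaves a narrow bay on the +y side (66 mm wide inside, centre y = +45 mm) and a wide bay on the -y side (86 mm wide inside, centre y = -35 mm). 160 mm long (152 inside).
- jar: Loose closed round glass jar with a steel lid, 52 mm in diameter, 70 mm high, 0.13 to 0.21 kg; origin at the centre of its underside, z up. Starts upright on the shelf.
- measuring_cup: Loose open plastic measuring cup, round, 48 mm in diameter at the foot and 56 mm at the rim, 52 mm high, 0.05 kg, with a flat tab handle 14 mm wide at 44 to 49 mm height pointing to its -x and ending 60 mm from its axis. Origin at the centre of the cup's underside, z up. Starts upright. The handle may overhang a drawer wall at the end.
- scoop: Loose stainless scoop, 120 mm long along its x, 0.06 kg, standing level: a round bowl 44 mm in diameter and 28 mm high centred at x = +38 mm, and a straight flat handle 10 mm wide and 4 mm thick, at 22 to 26 mm height, reaching from the bowl to x = -60 mm. Origin midway along its length, at underside height, z up; the handle can be gripped across there.
- stirrer_long: Loose flat wooden stirrer, 12 mm wide, 6 mm thick, round ends, 175 mm long along its x; origin at the centre of its underside, z up. It starts lying flat in the stirrer tray, along the tray's length, about 60 mm beside the other stirrer. The long one.
- stirrer_short: Loose flat wooden stirrer, 12 mm wide, 6 mm thick, round ends, 110 mm long along its x; origin at the centre of its underside, z up. It starts lying flat in the stirrer tray, along the tray's length, about 60 mm beside the other stirrer. The short one.
- stirrer_tray: Fixed low steel tray that holds both stirrers, 130 mm (its x) by 205 mm (its y, its length), walls 4 mm thick and 16 mm high, inner floor 4 mm above its underside. Origin: centre of the underside. A small hinged lid, not to be used, is folded back behind its +x rim, up to 46 mm high, from x = 64 to 118 mm.
- shaker: Loose little white ceramic shaker with a dark cap, 34 mm in diameter, 55 mm high, between the tray and the row of jar, cup and scoop. Origin at the centre of its underside. Must stay where it stands.
- mug: Loose white porcelain mug, 80 mm in diameter, 90 mm high, handle to its +y, near the far side of the shelf. Origin at the centre of its underside. Must stay where it stands.
Mind the look-alikes: they are no part of the job. Of the things shaped like the measuring_cup, the red one is meant. What is shaped like the scoop but pink is not meant.

How it is judged:
By the outcome, as a careful person would: the job done as asked, in the order asked, and still so for the second after the job is handed in, with the robot touching nothing.
It also fails if it takes over 128 s, if anything falls off the work surface, if the arm or the gripper's body presses on something with over 40 N, if the wrist force passes 120 N, or if a joint passes its speed limit or range.

## Robot

A 7-joint arm with a two-finger parallel gripper is mounted at the origin on the work surface. World frame = base frame: x ahead of the robot, y to its left, z up, the work surface at z = 0. Lengths are in m, angles in rad, forces in N, time in s.
With the tool pointing down it reaches from about 0.35 to 0.9 m from the base axis. Payload 7.2 kg.
Tool frame: the origin (TCP) lies on the mounting face of the last link; the fingertips stand arm.nose_length ahead of it and the grasp point (between the pads) lies 163 mm ahead of it (arm.nose_length is the distance from the TCP to the fingertips, in m); z points along the fingers, y is the line along which they close (so a half turn about z gives the same grasp; the last joint's range is limited). The gripper opens to 88 mm and grips with 3 to 60 N. Pads are 20 mm wide; open, the fingers measure 115 mm over their backs; the gripper's body (75 mm by 178 mm) begins 61 mm behind the grasp point.
Start: joints at [1.242, 0.411, -0.013, 1.596, 0.006, 1.134, -0.082], TCP at [0.161, -0.604, 0.405] pointing down, gripper open.
Joint ranges: [-2.95, 2.95], [-0.29, 1.99], [-1.47, 1.44], [0.14, 2.54], [-1.03, 4.17], [0.13, 1.85], [-2.86, 2.86]. Speed limits (rad/s): [2.39, 2.39, 3.01, 3.01, 3.14, 3.14, 3.14].

## Interface

Orientations are given as a 3x3 rotation matrix whose columns are the frame's x, y, z axes.
In Python, from workcell import arm, eyes, job gives the robot as it stands.
- The arm moves only by the tool jog_arm, never from a script. Its argument "plan" is a list of rows, each a list of 3 entries, a list of its own where there are three numbers: the turn, a rotation vector about the tool's x, y, z in rad, then the shift along the tool's x, y, z in m, then the closure, from -1 (fully open) to 1 (shut). In form: [[[ax, ay, az], [tx, ty, tz], jaw], ...]. A call has 1 to 8 rows; each row shifts and turns the commanded pose from where the row before left it, along the tool's axes as they then stand; what a row does not reach is not made up. A row lasts 1/10 s, in which the tool goes at most 50 mm and 8.59 degrees, less where a joint would pass 70% of its speed; a pose out of reach is approached as far as the arm can. A call is refused whole if a number of a shift passes 0.05 or a number of a turn 0.15, either way. A call with a gripper value outside its range is refused whole. The fingers move at their own pace and stop on an object; "newtons" is the grip in N (left out, the last holds). Time passes only in rows, so rows that do not move let the fingers close. It gives the time, the measured TCP pose, the force, the opening and the grip force at its end, in the units of the state.
- arm.observe(): the state, without advancing time (a new reading comes with each control period).
- eyes.grab_frame(name): name is "scene" or "top"; returns a dict with "frame" (420x560x3 uint8, red, green, blue), "camera_matrix" (3x3 intrinsics, pixels), "k1" (the pictures are not rectified: a ray, as slopes to the right and down, at radius r is drawn at 1 + k1 r^2 times it, then the intrinsics apply), "extrinsics" (4x4, takes a point from camera to world coordinates). Camera axes: x right, y down, z forward; pixel columns grow to the right and rows downward; lengths in m; the calibration is good to about 2 mm. A picture is of the moment at which its call begins. There is no depth.
- job.close_job(): hands the job in; it is judged then, once.
The state is a dict: "t": time; "joint_positions": joint angles; "joint_velocities": joint speeds; "effort": joint torques, N m; "position": TCP position; "ee_rot": TCP orientation; "contact_force": force on the tool from outside, world axes, zero at the start; "wrist_torque": the same for the moment, N m; "opening": finger opening in m; "gripper_force": force on a finger pad.
Only numpy, scipy, OpenCV 4.12 (cv2) and the standard library are available. Lean on these libraries where they do the work, as an engineer would, in place of code of your own. Each camera call takes 0.05 s, during which the arm holds its last target. There are 200 camera calls.

## Working session

There is one attempt and no reset: what is moved stays moved. The work goes in short steps, Python scripts to look and compute and a tool call to move; the robot and the scene stay as the last step left them, time stands still between calls to the robot, and variables do not carry over. Pictures are saved under pics/ and viewed, at most 14 in all, crops included, and the job is handed in when it is done.

Besides the shell and the picture viewer there is one more tool, called after "Request:" as name(argument=value, ...), one argument or row to a line, values as JSON. jog_arm: Moves the arm, as the interface text tells. Its arguments: {"type":"object","properties":{"plan":{"type":"array"},"newtons":{"type":"number"}},"required":["plan"]}

```bash
ls; mkdir -p pics
cat > h.py <<'E'
import numpy as np, cv2
from workcell import arm, eyes, job
def grab(n):
    g=eyes.grab_frame(n); return g
def save(g,name,crop=None,s=1):
    im=g["frame"][:,:,::-1]
    if crop: im=im[crop[1]:crop[3],crop[0]:crop[2]]
    cv2.imwrite("pics/"+name,cv2.resize(im,None,fx=s,fy=s,interpolation=cv2.INTER_CUBIC))
def ray(g,u,v):
    K=np.array(g["camera_matrix"]);T=np.array(g["extrinsics"])
    p=cv2.undistortPoints(np.array([[[u,v]]],float),K,np.array([g["k1"],0,0,0,0.]))[0,0]
    return T[:3,3],T[:3,:3]@np.array([p[0],p[1],1])
def onz(g,u,v,z):
    o,d=ray(g,u,v); return o+d*(z-o[2])/d[2]
def proj(g,P):
    K=np.array(g["camera_matrix"]);T=np.linalg.inv(np.array(g["extrinsics"]))
    c=T[:3,:3]@np.array(P,float)+T[:3,3]; return cv2.projectPoints(c[None],np.zeros(3),np.zeros(3),K,np.array([g["k1"],0,0,0,0.]))[0][0,0]
E
python3 - <<'E'
from h import *
for n in("top","scene"):
    g=grab(n);save(g,n+"0.png",s=1.4);print(n,g["camera_matrix"],g["k1"],g["extrinsics"])
print(arm.nose_length,arm.observe())
E
```

```text
pics
top [[437.35560919   0.         282.57525743]
 [  0.         437.35560919 219.65640126]
 [  0.           0.           1.        ]] -0.03455062205605177 [[ 0.0144529  -0.98336767  0.18105009  0.33386259]
 [-0.99948506 -0.01939606 -0.02556196  0.03040678]
 [ 0.02864847 -0.18058742 -0.98314162  0.97987947]
 [ 0.          0.          0.          1.        ]]
scene [[410.17376186   0.         275.46728513]
 [  0.         410.17376186 209.03228857]
 [  0.           0.           1.        ]] -0.0713426875216009 [[ 0.45476544  0.5388107  -0.70913427  1.12351153]
 [ 0.8904763  -0.28894719  0.35151313 -0.31013361]
 [-0.01550332 -0.79132329 -0.61120136  0.58539083]
 [ 0.          0.          0.          1.        ]]
0.182 {'t': 0.1, 'joint_positions': array([ 1.24177586,  0.41181108, -0.01273886,  1.59696177,  0.00559476,
        1.13428491, -0.08220691]), 'joint_velocities': array([-0.00128486,  0.00011631, -0.00062617, -0.00160427, -0.00051539,
        0.00094694,  0.00073458]), 'effort': array([ 4.50367254e-03, -5.89093745e+01,  6.44463804e-01, -2.91707700e+01,
       -5.37949917e-02,  1.44785625e-02,  3.65281062e-05]), 'position': array([ 0.16111551, -0.60367463,  0.40389775]), 'ee_rot': array([[ 9.66168470e-01,  2.57911388e-01, -4.50536808e-04],
       [ 2.57911767e-01, -9.66167521e-01,  1.35677473e-03],
       [-8.53663768e-05, -1.42707171e-03, -9.99998978e-01]]), 'contact_force': array([ 0.26122195,  0.3613794 , -0.72092866]), 'wrist_torque': array([-0.02659273,  0.00908448,  0.04166442]), 'gripper_force': 0.0, 'opening': 0.08787693498709412}
```

View pics/top0.png

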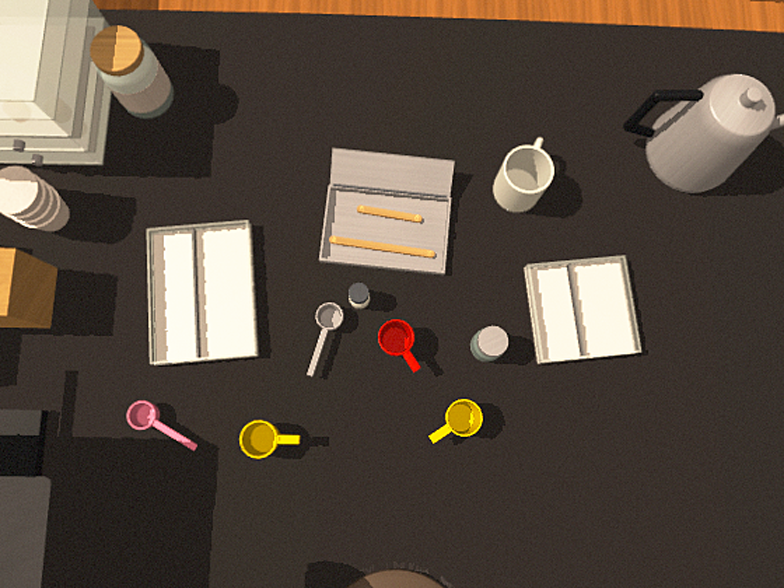

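View pics/scene0.png

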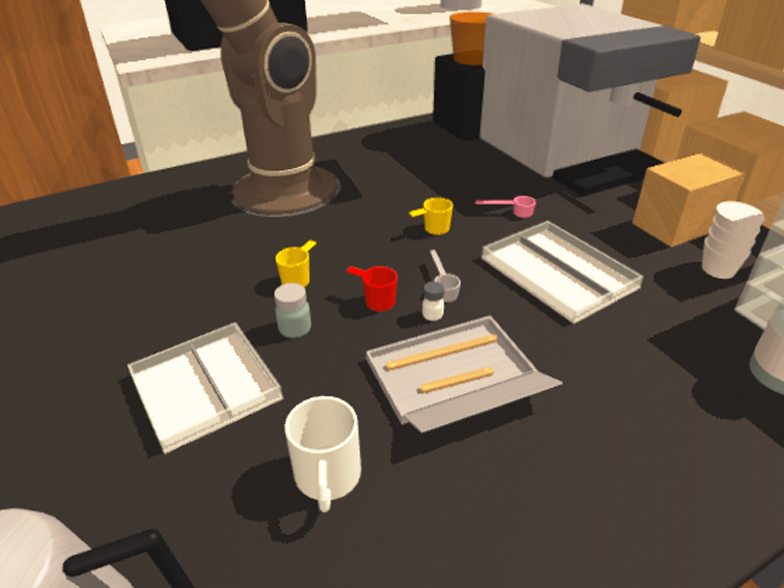

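The top view shows +x up and +y left. At ×1.4 scale: long drawer (200,292), short drawer (583,308), tray (388,225), jar (490,343), and shaker (358,296).
- **Cups:** red (397,338), yellow (259,439) and (464,418). The red one is meant.
- **Scoops:** steel (327,320), pink (143,414). The steel one is meant.

I'll confirm these in one crop and measure them.

Run:
```python
from h import *
g=grab("top");np.save("g0.npy",g,allow_pickle=True)
save(g,"crop0.png",(95,100,475,290),2.1)
im=g["frame"];hsv=cv2.cvtColor(im,cv2.COLOR_RGB2HSV)
H,S,V=[hsv[:,:,i].astype(int) for i in range(3)]
def comps(m,name,z,amin=40):
    n,l,st,c=cv2.connectedComponentsWithStats(m.astype(np.uint8))
    for i in range(1,n):
        if st[i,4]<amin: continue
        cs,_=cv2.findContours((l==i).astype(np.uint8),cv2.RETR_EXTERNAL,cv2.CHAIN_APPROX_NONE)
        P=np.array([onz(g,*q[0],z)[:2] for q in cs[0]],np.float32)*1000
        r=cv2.minAreaRect(P); 
        print(name,st[i],c[i].round(1),"rect",np.round(r[0],1),np.round(r[1],1),round(r[2],1))
    return l
comps((S>200)&((H<5)|(H>175))&(V>80),"red",.052)
w=(V>225)&(S<40);comps(w,"white",.004,500)
comps((S>80)&(H>10)&(H<25)&(V>180),"wood",.010,60)
comps((V>100)&(S<60),"grey",.022,60)
```

```text
red [270 228  31  38 627] [284.4 243.4] rect [445.2   2.4] [84.4 54.6] 11.8
white [   0    0   34   72 1719] [14.1 38.3] rect [963.9 677.8] [195.3  80.3] 0.9
white [  0 128  26  34 535] [ 11.  140.5] rect [679.9 641.2] [83.  61.3] 2.7
white [ 117  163   65   96 4773] [149.5 210.9] rect [530.9 310. ] [210.6 139.8] 6.5
white [ 411  188   43   67 2042] [431.6 221.1] rect [ 518.4 -337.7] [151.5  76.1] 6.8
white [ 384  191   34   67 1389] [398.5 224.3] rect [ 509.4 -262.2] [151.3  56.9] 7.7
wood [ 113    0  447   23 6009] [379.    7.1] rect [1069.1 -135.6] [  62.  1141.5] 0.5
wood [ 79  18  22  33 469] [89.4 34.3] rect [964.6 481.8] [45.8 87.5] 88.4
wood [255 146  47  12 234] [277.4 151.8] rect [672.6  18.5] [108.5  13.1] 82.2
wood [235 168  76  16 392] [272.1 175.5] rect [615.2  30. ] [174.6  12.8] 82.9
wood [  0 177  11  49 382] [  3.7 197.9] rect [544.4 634.5] [113.2  23. ] 7.6
wood [320 288  23  23 367] [330.7 298.1] rect [ 338.  -103.6] [48.5 47.6] 89.5
wood [179 304  18  21 260] [187.6 313. ] rect [300.7 208.3] [44.3 35.1] 8.5
grey [   0    0  113  118 8920] [40.1 58.7] rect [895.9 564.3] [308.9 288.8] 1.0
grey [ 461   53   99   84 4786] [509.3  94.5] rect [ 831.7 -539.7] [145.2 275.2] 42.1
grey [466  72  27  21 166] [477.7  81.4] rect [ 862.6 -464.9] [14.7 86.9] 39.0
grey [352  99  44  53 922] [373.9 125.7] rect [ 741.5 -206.8] [ 83.6 141.7] 60.1
grey [ 228  105   97   91 6353] [276.6 148.8] rect [673.6  22. ] [205.3 198. ] 85.1
grey [  0 128  27  35 567] [ 11.5 140.7] rect [672.3 627.5] [86.6 61.3] 5.1
grey [ 104  157   80  104 6021] [146.5 208.6] rect [532.2 316.7] [224.6 169.6] 6.2
grey [ 374  182   84   78 4640] [417.2 220.6] rect [ 516.3 -294.7] [162.5 171.3] 6.7
grey [249 202  15  18 155] [255.5 209.4] rect [531.   66.2] [33.9 33.4] 45.8
grey [219 216  26  53 445] [232.  235.1] rect [458.1 115.4] [ 43.5 118.4] 84.3
grey [336 232  27  25 509] [349.2 244.5] rect [ 456.9 -142.9] [48.4 61.8] 27.1
```

View pics/crop0.png

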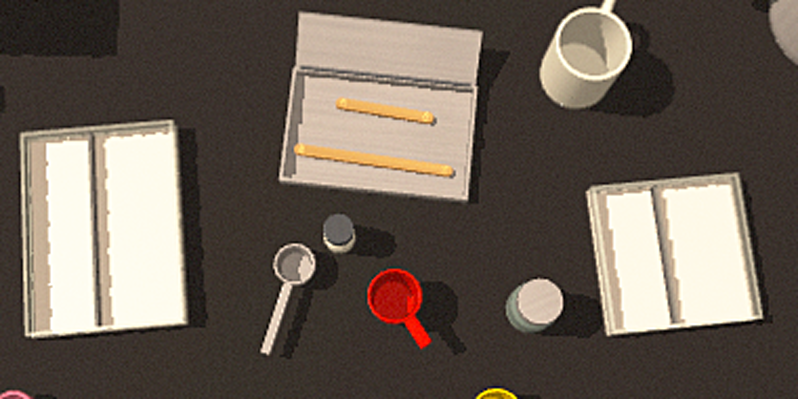

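The crop confirms that the cup at crop (395,296) is red, with its handle to the lower right. The scoop at (295,263) is steel and the jar at (541,303) has a steel lid. Now I'll get the exact centres.

```bash
cat >> h.py <<'E'
def go(x,y,z,yawdeg,n=None,step=.045,turn=.14):
    """print rows from measured pose to grasp-point target; uniform world-line, turn spread evenly"""
    s=arm.observe();p=np.array(s["position"]);R=np.array(s["ee_rot"])
    g=p+R[:,2]*.163; yaw=np.arctan2(R[1,0],R[0,0])
    d=np.array([x,y,z])-g; dy=(np.radians(yawdeg)-yaw+np.pi)%(2*np.pi)-np.pi
    n=n or max(1,int(np.ceil(max(np.linalg.norm(d)/step,abs(dy)/turn))))
    print("t %.1f gp"%s["t"],g.round(4),"yaw %.1f"%np.degrees(yaw),"tilt",R[:2,2].round(4),"open %.4f gf %.1f"%(s["opening"],s["gripper_force"]),"F",s["contact_force"].round(1),"j7 %.2f"%s["joint_positions"][6])
    print("target",(x,y,z,yawdeg),"n",n,"total d",d.round(4),"turn total tz %.3f per row %.4f"%(-dy,-dy/n))
    for i in range(n):
        a=yaw+dy*(i+SH)/n;c,q=np.cos(a),np.sin(a);e=d/n
        print(i,(round(float(c*e[0]+q*e[1]),4),round(float(q*e[0]-c*e[1]),4),round(float(-e[2]),4)))
        if abs(dy)<.01: print("same x",n);break
SH=0
E
python3 - <<'E'
from h import *
g=np.load("g0.npy",allow_pickle=True).item()
im=g["frame"];hsv=cv2.cvtColor(im,cv2.COLOR_RGB2HSV);H,S,V=[hsv[:,:,i].astype(int) for i in range(3)]
def win(m,x0,y0,x1,y1):
    o=np.zeros(m.shape,np.uint8);o[y0:y1,x0:x1]=m[y0:y1,x0:x1];return o
def pts(m,z):
    cs,_=cv2.findContours(m,cv2.RETR_EXTERNAL,cv2.CHAIN_APPROX_NONE);c=max(cs,key=len)
    return np.array([onz(g,*q[0],z)[:2]*1000 for q in c],np.float32)
red=win((S>200)&((H<5)|(H>175))&(V>80),260,220,310,270)
ell=lambda n:cv2.getStructuringElement(cv2.MORPH_ELLIPSE,(n,n))
op=cv2.morphologyEx(red,cv2.MORPH_OPEN,ell(15))
c,r=cv2.minEnclosingCircle(pts(op,.052));print("cup",c,r)
P=pts(red,.0465);d=P-np.array(c);k=np.hypot(*d.T)>50;print("handle tip dir",np.degrees(np.arctan2(*d[k].mean(0)[::-1])),np.hypot(*d.T).max())
lid=win((V>150)&(S<60),330,228,370,262);print(lid.sum())
P=pts(lid,.070);c,r=cv2.minEnclosingCircle(P);print("jar lid",c,r,P.mean(0),cv2.fitEllipse(P))
sc=win((V>90)&(S<80),215,212,247,272)
b=cv2.morphologyEx(sc,cv2.MORPH_CLOSE,ell(9));b=cv2.morphologyEx(b,cv2.MORPH_OPEN,ell(9))
c,r=cv2.minEnclosingCircle(pts(b,.028));print("bowl",c,r)
P=pts(sc,.026);d=P-np.array(c);k=np.hypot(*d.T)>85;m=d[k].mean(0);a=np.arctan2(-m[1],-m[0])
k2=(np.hypot(*d.T)>30);vx,vy,x0,y0=cv2.fitLine(P[k2],cv2.DIST_L2,0,.01,.01).ravel()
print("scoop yaw",np.degrees(a),np.degrees(np.arctan2(vy,vx)),"len",np.hypot(*d.T).max(),"origin",np.array(c)-38*np.array([np.cos(a),np.sin(a)]))
print("shaker cap",onz(g,256.9,208,.055))
SH=0
go(.456,-.141,.16,6)
E
```

```text
Traceback (most recent call last):
ValueError: max() iterable argument is empty
```

```bash
cat > m.py <<'E'
from h import *
def hs(g):
    hsv=cv2.cvtColor(g["frame"],cv2.COLOR_RGB2HSV);return [hsv[:,:,i].astype(int) for i in range(3)]
def win(m,x0,y0,x1,y1):
    o=np.zeros(m.shape,np.uint8);o[y0:y1,x0:x1]=m[y0:y1,x0:x1]
    cs,_=cv2.findContours(o,cv2.RETR_EXTERNAL,cv2.CHAIN_APPROX_NONE)
    cv2.drawContours(o,[max(cs,key=len)],-1,1,-1);return o
def pts(g,m,z):
    cs,_=cv2.findContours(m,cv2.RETR_EXTERNAL,cv2.CHAIN_APPROX_NONE);c=max(cs,key=len)
    return np.array([onz(g,*q[0],z)[:2]*1000 for q in c],np.float32)
ell=lambda n:cv2.getStructuringElement(cv2.MORPH_ELLIPSE,(n,n))
E
python3 - <<'E'
from m import *
g=np.load("g0.npy",allow_pickle=True).item();H,S,V=hs(g)
red=win((S>150)&((H<6)|(H>174))&(V>60),260,220,310,270)
op=cv2.morphologyEx(red,cv2.MORPH_OPEN,ell(15))
c,r=cv2.minEnclosingCircle(pts(g,op,.052));print("cup",c,r)
P=pts(g,red,.0465);d=P-np.array(c);k=np.hypot(*d.T)>50;print("handle tip dir",np.degrees(np.arctan2(*d[k].mean(0)[::-1])),np.hypot(*d.T).max())
lid=win((V>150)&(S<60),330,228,370,262);print(lid.sum())
P=pts(g,lid,.070);c,r=cv2.minEnclosingCircle(P);print("jar lid",c,r,P.mean(0),cv2.fitEllipse(P))
sc=win((V>90)&(S<80),215,212,247,272)
b=cv2.morphologyEx(sc,cv2.MORPH_OPEN,ell(9))
c,r=cv2.minEnclosingCircle(pts(g,b,.028));print("bowl",c,r)
P=pts(g,sc,.026);d=P-np.array(c);k=np.hypot(*d.T)>85;m=d[k].mean(0);a=np.arctan2(-m[1],-m[0])
k2=(np.hypot(*d.T)>30);vx,vy,x0,y0=cv2.fitLine(P[k2],cv2.DIST_L2,0,.01,.01).ravel()
print("scoop yaw",np.degrees(a),np.degrees(np.arctan2(vy,vx)),"len",np.hypot(*d.T).max(),"origin",np.array(c)-38*np.array([np.cos(a),np.sin(a)]))
print("shaker cap",onz(g,256.9,208,.055))
go(.456,-.141,.16,6)
E
```

```text
cup (459.3823547363281, 5.004236221313477) 28.927291870117188
handle tip dir -147.09465529768931 59.89026387526355
400
jar lid (453.1603088378906, -136.58929443359375) 26.0036563873291 [ 452.1197  -131.91304] ((453.75018310546875, -137.70835876464844), (43.60739517211914, 49.9434814453125), 12.794313430786133)
bowl (493.5144958496094, 110.4921646118164) 23.178123474121094
scoop yaw -16.568837379269592 -16.277134 len 97.03017491513272 origin [457.09233885 121.32851452]
shaker cap [0.52866474 0.06215336 0.055     ]
t 0.1 gp [ 0.161  -0.6036  0.241 ] yaw 14.9 tilt [-0.0004  0.0011] open 0.0880 gf 0.0 F [ 0.3  0.8 -0.3] j7 -0.08
target (0.456, -0.141, 0.16, 6) n 13 total d [ 0.295   0.4626 -0.081 ] turn total tz 0.156 per row 0.0120
0 (0.0311, -0.0285, 0.0062)
1 (0.0308, -0.0289, 0.0062)
2 (0.0304, -0.0293, 0.0062)
3 (0.0301, -0.0296, 0.0062)
4 (0.0297, -0.03, 0.0062)
5 (0.0293, -0.0303, 0.0062)
6 (0.029, -0.0307, 0.0062)
7 (0.0286, -0.031, 0.0062)
8 (0.0282, -0.0314, 0.0062)
9 (0.0278, -0.0317, 0.0062)
10 (0.0275, -0.032, 0.0062)
11 (0.0271, -0.0324, 0.0062)
12 (0.0267, -0.0327, 0.0062)
```

Request:
jog_arm(
  plan=[
    [[0,0,0.012],[0.031,-0.0285,0.006],-1],
    [[0,0,0.012],[0.031,-0.029,0.006],-1],
    [[0,0,0.012],[0.0305,-0.0295,0.006],-1],
    [[0,0,0.012],[0.03,-0.0295,0.006],-1],
    [[0,0,0.012],[0.03,-0.03,0.006],-1],
    [[0,0,0.012],[0.0295,-0.0305,0.006],-1],
    [[0,0,0.012],[0.029,-0.0305,0.006],-1],
    [[0,0,0.012],[0.0285,-0.031,0.006],-1],
  ],
)

```text
t: 0.95
position: [0.3438, -0.3174, 0.3565]
ee_rot: [[0.987, 0.163, 0.0], [0.163, -0.987, -0.0], [0.0, 0.0, -1.0]]
contact_force: [1.5, -1.0, -0.5]
opening: 0.088
gripper_force: 0.0
```

Request:
jog_arm(
  plan=[
    [[0,0,0.012],[0.028,-0.0315,0.006],-1],
    [[0,0,0.012],[0.028,-0.0315,0.006],-1],
    [[0,0,0.012],[0.0275,-0.032,0.006],-1],
    [[0,0,0.012],[0.027,-0.0325,0.006],-1],
    [[0,0,0],[0,0,0],-1],
    [[0,0,0],[0,0,0],-1],
  ],
)

```text
t: 1.55
position: [0.4341, -0.1759, 0.3323]
ee_rot: [[0.993, 0.119, -0.001], [0.119, -0.993, 0.0], [-0.001, -0.0, -1.0]]
contact_force: [-0.1, -0.8, -0.0]
opening: 0.0881
gripper_force: 0.0
```

Run:
```python
from m import *
g=np.load("g0.npy",allow_pickle=True).item()
print("lid by eye",onz(g,352.6,244.3,.07))
s=grab("scene")
# jar in scene: lid centre about (291,294)/1.4
print("scene lid by eye",onz(s,291/1.4,294/1.4,.07))
go(.456,-.139,.16,6)
```

```text
lid by eye [ 0.45156332 -0.14153431  0.07      ]
scene lid by eye [ 0.46253454 -0.138117    0.07      ]
t 1.6 gp [ 0.4335 -0.177   0.1695] yaw 6.7 tilt [-0.0007 -0.0002] open 0.0878 gf 0.0 F [ 0.  -0.1 -0.1] j7 -1.26
target (0.456, -0.139, 0.16, 6) n 2 total d [ 0.0225  0.038  -0.0095] turn total tz 0.013 per row 0.0063
0 (0.0134, -0.0176, 0.0047)
1 (0.0133, -0.0176, 0.0047)
```

Request:
jog_arm(
  plan=[
    [[0,0,0.006],[0.0125,-0.0172,0.0],-1],
    [[0,0,0.006],[0.0125,-0.0172,0.0],-1],
    [[0,0,0],[0,0,0.04],-1],
    [[0,0,0],[0,0,0.04],-1],
    [[0,0,0],[0,0,0.03],-1],
    [[0,0,0],[0,0,0.013],-1],
    [[0,0,0],[0,0,0],-1],
    [[0,0,0],[0,0,0],-1],
  ],
)

```text
t: 2.4
position: [0.4551, -0.1404, 0.2105]
ee_rot: [[0.995, 0.103, 0.001], [0.103, -0.995, -0.001], [0.001, 0.001, -1.0]]
contact_force: [-0.7, 0.6, -0.0]
opening: 0.0878
gripper_force: 0.0
```

Run:
```python
from m import *
save(grab("scene"),"jar.png",(150,130,350,280),3)
go(.454,-.140,.046,6)
```

```text
t 2.5 gp [ 0.4557 -0.1404  0.048 ] yaw 6.0 tilt [ 0.002  -0.0008] open 0.0882 gf 0.0 F [-0.1 -0.3 -0.8] j7 -1.45
target (0.454, -0.14, 0.046, 6) n 1 total d [-0.0017  0.0004 -0.002 ] turn total tz -0.001 per row -0.0007
0 (-0.0016, -0.0006, 0.002)
same x 1
```

View pics/jar.png

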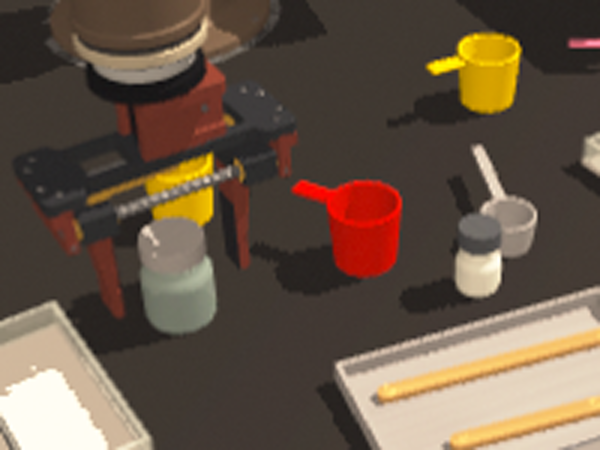

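The view shows the jar (crop (178,275)) between the fingertips at (118,312) and (245,265). I'll close on it.

Request:
jog_arm(
  plan=[
    [[0,0,0],[-0.001,0,0.002],1],
    [[0,0,0],[0,0,0],1],
    [[0,0,0],[0,0,0],1],
    [[0,0,0],[0,0,0],1],
    [[0,0,0],[0,0,0],1],
    [[0,0,0],[0,0,0],1],
    [[0,0,0],[0,0,0],1],
    [[0,0,0],[0,0,0],1],
  ],
  newtons=30,
)

```text
t: 3.25
position: [0.4539, -0.1397, 0.2078]
ee_rot: [[0.995, 0.105, 0.0], [0.105, -0.995, -0.0], [0.0, 0.0, -1.0]]
contact_force: [-0.8, 0.6, 4.3]
opening: 0.0508
gripper_force: 30.0
```

Request:
jog_arm(
  plan=[
    [[0,0,0],[0,0,-0.01],1],
    [[0,0,0],[0,0,-0.02],1],
    [[0,0,0],[0,0,-0.03],1],
    [[0,0,0],[0,0,-0.03],1],
    [[0,0,0],[0,0,0],1],
    [[0,0,0],[0,0,0],1],
  ],
)

```text
t: 3.85
position: [0.4537, -0.1398, 0.2981]
ee_rot: [[0.995, 0.104, 0.001], [0.104, -0.995, -0.001], [0.001, 0.001, -1.0]]
contact_force: [-0.3, 0.4, -1.8]
opening: 0.051
gripper_force: 30.0
```

Run:
```python
from m import *
go(.5796,.2887,.136,6.2,step=.035)
```

```text
t 3.9 gp [ 0.4539 -0.1399  0.1351] yaw 6.0 tilt [ 0.0012 -0.0005] open 0.0510 gf 30.0 F [-0.3  0.4 -1.8] j7 -1.39
target (0.5796, 0.2887, 0.136, 6.2) n 13 total d [0.1257 0.4286 0.0009] turn total tz -0.004 per row -0.0003
0 (0.0131, -0.0318, -0.0001)
same x 13
```

Request:
jog_arm(
  plan=[
    [[0,0,0],[0.006,-0.015,0],1],
    [[0,0,0],[0.011,-0.028,0],1],
    [[0,0,0],[0.013,-0.032,0],1],
    [[0,0,0],[0.013,-0.032,0],1],
    [[0,0,0],[0.013,-0.032,0],1],
    [[0,0,0],[0.013,-0.032,0],1],
    [[0,0,0],[0.013,-0.032,0],1],
    [[0,0,0],[0.013,-0.032,0],1],
  ],
)

```text
t: 4.65
position: [0.5234, 0.1051, 0.2959]
ee_rot: [[0.995, 0.105, -0.003], [0.105, -0.995, -0.001], [-0.003, 0.0, -1.0]]
contact_force: [0.6, 0.4, -2.2]
opening: 0.0513
gripper_force: 30.0
```

Request:
jog_arm(
  plan=[
    [[0,0,0],[0.013,-0.032,0],1],
    [[0,0,0],[0.013,-0.032,0],1],
    [[0,0,0],[0.013,-0.032,0],1],
    [[0,0,0],[0.013,-0.032,0],1],
    [[0,0,0],[0.013,-0.032,0],1],
    [[0,0,0],[0.01,-0.025,0],1],
    [[0,0,0],[0,0,0],1],
    [[0,0,0],[0,0,0],1],
  ],
)

```text
t: 5.45
position: [0.5782, 0.2959, 0.2954]
ee_rot: [[0.994, 0.106, -0.003], [0.106, -0.994, -0.002], [-0.003, 0.001, -1.0]]
contact_force: [0.2, -0.6, -1.4]
opening: 0.0511
gripper_force: 30.0
```

Run:
```python
from m import *
go(.5796,.2887,.0515,6.2,step=.035)
g=grab("top");save(g,"drop1.png",(95,120,275,280),4)
```

```text
t 5.5 gp [0.5777 0.2957 0.1324] yaw 6.1 tilt [-0.0031 -0.0017] open 0.0511 gf 30.0 F [ 0.2 -0.6 -1.4] j7 -2.20
target (0.5796, 0.2887, 0.0515, 6.2) n 3 total d [ 0.0019 -0.007  -0.0809] turn total tz -0.002 per row -0.0007
0 (0.0004, 0.0024, 0.027)
same x 3
```

View pics/drop1.png

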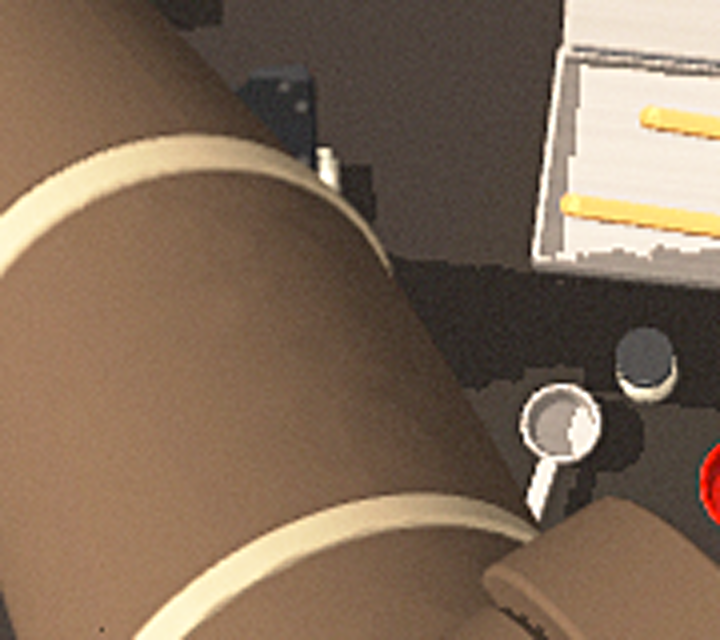

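The arm hides the drawer at left (scoop bowl still at (560,422)), so I'll lower by pose and force.

Request:
jog_arm(
  plan=[
    [[0,0,0],[0.0006,0.0036,0.02],1],
    [[0,0,0],[0.0006,0.0036,0.025],1],
    [[0,0,0],[0,0,0.02],1],
    [[0,0,0],[0,0,0.01],1],
    [[0,0,0],[0,0,0.005],1],
    [[0,0,0],[0,0,0],1],
    [[0,0,0],[0,0,0],1],
  ],
)

```text
t: 6.2
position: [0.5812, 0.2888, 0.2185]
ee_rot: [[0.995, 0.104, 0.001], [0.104, -0.995, 0.001], [0.001, -0.0, -1.0]]
contact_force: [-0.3, 0.2, -1.0]
opening: 0.0511
gripper_force: 30.0
```

Run:
```python
from m import *
go(.5796,.2887,.0495,6.2,step=.035)
```

```text
t 6.2 gp [0.5814 0.2889 0.0555] yaw 6.0 tilt [0.0011 0.0006] open 0.0511 gf 30.0 F [-0.3  0.2 -1. ] j7 -2.23
target (0.5796, 0.2887, 0.0495, 6.2) n 1 total d [-0.0018 -0.0002 -0.006 ] turn total tz -0.004 per row -0.0036
0 (-0.0018, -0.0, 0.006)
same x 1
```

Request:
jog_arm(
  plan=[
    [[0,0,0],[-0.001,0,0.003],1],
    [[0,0,0],[0,0,0.002],1],
    [[0,0,0],[0,0,0.001],1],
    [[0,0,0],[0,0,0],1],
    [[0,0,0],[0,0,0],1],
  ],
)

```text
t: 6.7
position: [0.5799, 0.2887, 0.2119]
ee_rot: [[0.995, 0.105, 0.0], [0.105, -0.995, -0.0], [0.0, 0.0, -1.0]]
contact_force: [-1.2, 0.4, 3.2]
opening: 0.0508
gripper_force: 30.0
```

Run:
```python
from m import *
go(.5796,.2887,.0495,6.2,step=.035)
save(grab("scene"),"jar2.png",(300,120,500,270),3)
```

```text
t 6.7 gp [0.5799 0.2887 0.0489] yaw 6.0 tilt [ 0.0002 -0.    ] open 0.0508 gf 30.0 F [-1.2  0.4  3.2] j7 -2.23
target (0.5796, 0.2887, 0.0495, 6.2) n 1 total d [-0.0003  0.      0.0006] turn total tz -0.003 per row -0.0033
0 (-0.0003, -0.0001, -0.0006)
same x 1
```

View pics/jar2.png

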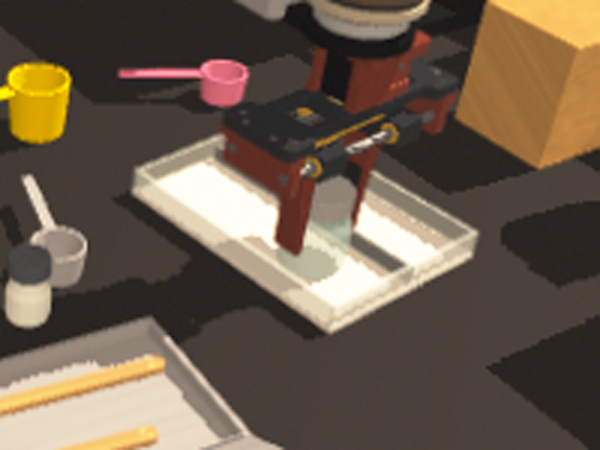

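The jar (crop (325,220)) stands in the wide bay, and the force reading shows floor contact. I'll release and retreat.

Request:
jog_arm(
  plan=[
    [[0,0,0],[0,0,0],-1],
    [[0,0,0],[0,0,0],-1],
    [[0,0,0],[0,0,0],-1],
    [[0,0,0],[0,0,0],-1],
    [[0,0,0],[0,0,0],-1],
    [[0,0,0],[0,0,0],-1],
    [[0,0,0],[0,0,-0.02],-1],
    [[0,0,0],[0,0,-0.04],-1],
  ],
)

```text
t: 7.55
position: [0.5789, 0.2879, 0.2691]
ee_rot: [[0.994, 0.105, -0.006], [0.105, -0.994, -0.003], [-0.006, 0.002, -1.0]]
contact_force: [0.3, -0.3, 0.4]
opening: 0.0876
gripper_force: 0.0
```

Request:
jog_arm(
  plan=[
    [[0,0,0],[0,0,-0.04],-1],
    [[0,0,0],[0,0,0],-1],
  ],
)

```text
t: 7.75
position: [0.5813, 0.2898, 0.3177]
ee_rot: [[0.994, 0.105, 0.008], [0.105, -0.995, 0.005], [0.009, -0.004, -1.0]]
contact_force: [0.4, -0.4, 0.1]
opening: 0.0875
gripper_force: 0.0
```

Run:
```python
from m import *
go(.4585,.005,.148,33)
```

```text
t 7.8 gp [0.5826 0.2906 0.1547] yaw 6.0 tilt [0.0083 0.0046] open 0.0875 gf 0.0 F [ 0.4 -0.4  0.1] j7 -2.19
target (0.4585, 0.005, 0.148, 33) n 7 total d [-0.1241 -0.2856 -0.0067] turn total tz -0.471 per row -0.0673
0 (-0.0219, 0.0387, 0.001)
1 (-0.0245, 0.0372, 0.001)
2 (-0.0269, 0.0354, 0.001)
3 (-0.0292, 0.0335, 0.001)
4 (-0.0314, 0.0315, 0.001)
5 (-0.0335, 0.0293, 0.001)
6 (-0.0354, 0.027, 0.001)
```

Request:
jog_arm(
  plan=[
    [[0,0,-0.067],[-0.022,0.0385,0.001],-1],
    [[0,0,-0.067],[-0.0245,0.037,0.001],-1],
    [[0,0,-0.067],[-0.027,0.0355,0.001],-1],
    [[0,0,-0.067],[-0.029,0.0335,0.001],-1],
    [[0,0,-0.067],[-0.0315,0.0315,0.001],-1],
    [[0,0,-0.067],[-0.0335,0.0295,0.001],-1],
    [[0,0,-0.067],[-0.0355,0.027,0.001],-1],
  ],
)

```text
t: 8.45
position: [0.4542, 0.0016, 0.3043]
ee_rot: [[0.838, 0.545, 0.0], [0.545, -0.838, -0.0], [-0.0, 0.0, -1.0]]
contact_force: [0.9, -0.7, 0.6]
opening: 0.0877
gripper_force: 0.0
```

Request:
jog_arm(
  plan=[
    [[0,0,0],[0,0,0],-1],
    [[0,0,0],[0,0,0],-1],
  ],
)

```text
t: 8.65
position: [0.4551, 0.0022, 0.3046]
ee_rot: [[0.842, 0.54, 0.0], [0.54, -0.842, -0.0], [0.0, 0.0, -1.0]]
contact_force: [-0.4, 0.2, -0.5]
opening: 0.0877
gripper_force: 0.0
```

Run:
```python
from m import *
go(.4585,.005,.045,33,step=.05)
```

```text
t 8.7 gp [0.4552 0.0022 0.1416] yaw 32.7 tilt [ 0.0003 -0.0002] open 0.0877 gf 0.0 F [-0.4  0.2 -0.5] j7 -1.29
target (0.4585, 0.005, 0.045, 33) n 2 total d [ 0.0033  0.0028 -0.0966] turn total tz -0.006 per row -0.0028
0 (0.0022, -0.0003, 0.0483)
same x 2
```

Request:
jog_arm(
  plan=[
    [[0,0,0],[0.004,0,0.02],-1],
    [[0,0,0],[0,0,0.035],-1],
    [[0,0,0],[0,0,0.027],-1],
    [[0,0,0],[0,0,0.014],-1],
    [[0,0,0],[0,0,0],-1],
    [[0,0,0],[0,0,0],-1],
    [[0,0,0],[0,0,0],1],
    [[0,0,0],[0,0,0],1],
  ],
  newtons=15,
)

```text
t: 9.45
position: [0.4592, 0.0057, 0.2096]
ee_rot: [[0.84, 0.543, 0.002], [0.543, -0.84, 0.0], [0.002, 0.001, -1.0]]
contact_force: [0.2, -0.5, 0.2]
opening: 0.0753
gripper_force: 0.0
```

Request:
jog_arm(
  plan=[
    [[0,0,0],[0,0,0],1],
    [[0,0,0],[0,0,0],1],
    [[0,0,0],[0,0,0],1],
    [[0,0,0],[0,0,0],1],
    [[0,0,0],[0,0,0],1],
    [[0,0,0],[0,0,0],1],
  ],
)

```text
t: 10.05
position: [0.4588, 0.0053, 0.209]
ee_rot: [[0.84, 0.543, 0.001], [0.543, -0.84, -0.0], [0.0, 0.0, -1.0]]
contact_force: [-0.3, 0.4, 6.0]
opening: 0.0552
gripper_force: 15.0
```

Run:
```python
from m import *
go(.4585,.005,.045,33,step=.05)
```

```text
t 10.1 gp [0.4589 0.0053 0.046 ] yaw 32.9 tilt [ 0.0006 -0.0002] open 0.0552 gf 15.0 F [-0.3  0.4  6. ] j7 -1.41
target (0.4585, 0.005, 0.045, 33) n 1 total d [-0.0004 -0.0003 -0.001 ] turn total tz -0.002 per row -0.0024
0 (-0.0005, -0.0, 0.001)
same x 1
```

Request:
jog_arm(
  plan=[
    [[0,0,0],[0,0,-0.01],1],
    [[0,0,0],[0,0,-0.02],1],
    [[0,0,0],[0,0,-0.03],1],
    [[0,0,0],[0,0,-0.03],1],
    [[0,0,0],[0,0,-0.01],1],
    [[0,0,0],[0,0,0],1],
    [[0,0,0],[0,0,0],1],
  ],
)

```text
t: 10.75
position: [0.4583, 0.0052, 0.308]
ee_rot: [[0.84, 0.543, -0.001], [0.543, -0.84, -0.0], [-0.001, -0.0, -1.0]]
contact_force: [0.8, -0.5, -1.0]
opening: 0.0557
gripper_force: 15.0
```

Run:
```python
from m import *
go(.493,.279,.146,6,step=.035)
save(grab("scene"),"cup.png",(200,100,400,250),3)
```

```text
t 10.8 gp [0.4582 0.0051 0.145 ] yaw 32.9 tilt [-0.0007 -0.0003] open 0.0557 gf 15.0 F [ 0.8 -0.5 -1. ] j7 -1.29
target (0.493, 0.279, 0.146, 6) n 8 total d [0.0348 0.2739 0.001 ] turn total tz 0.469 per row 0.0586
0 (0.0222, -0.0264, -0.0001)
1 (0.0207, -0.0277, -0.0001)
2 (0.019, -0.0288, -0.0001)
3 (0.0173, -0.0299, -0.0001)
4 (0.0155, -0.0308, -0.0001)
5 (0.0137, -0.0317, -0.0001)
6 (0.0118, -0.0324, -0.0001)
7 (0.0099, -0.0331, -0.0001)
```

View pics/cup.png

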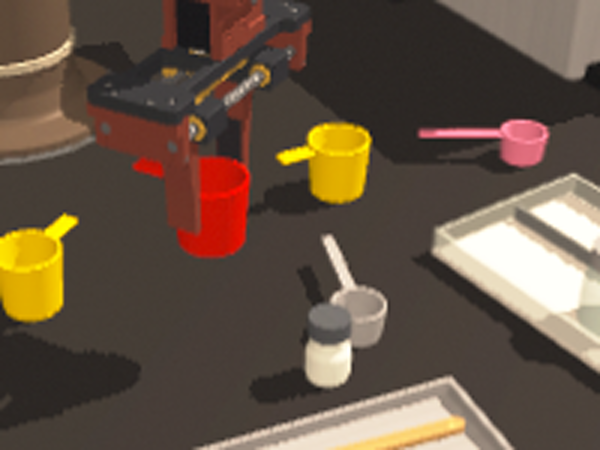

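The red cup (crop (213,208)) is lifted and upright. I'll carry it over with ramped rows.

Request:
jog_arm(
  plan=[
    [[0,0,0.03],[0.012,-0.0135,0],1],
    [[0,0,0.058],[0.0215,-0.027,0],1],
    [[0,0,0.058],[0.0205,-0.0285,0],1],
    [[0,0,0.058],[0.0185,-0.0295,0],1],
    [[0,0,0.058],[0.0165,-0.0305,0],1],
    [[0,0,0.058],[0.0145,-0.0315,0],1],
    [[0,0,0.058],[0.013,-0.032,0],1],
    [[0,0,0.058],[0.011,-0.033,0],1],
  ],
)

```text
t: 11.6
position: [0.4923, 0.2655, 0.3067]
ee_rot: [[0.991, 0.135, -0.003], [0.135, -0.991, -0.001], [-0.003, 0.001, -1.0]]
contact_force: [0.4, -0.1, -0.7]
opening: 0.0553
gripper_force: 15.0
```

Request:
jog_arm(
  plan=[
    [[0,0,0.033],[0.006,-0.02,0],1],
    [[0,0,0],[0,0,0],1],
    [[0,0,0],[0,0,0],1],
  ],
)

```text
t: 11.9
position: [0.4954, 0.2847, 0.3069]
ee_rot: [[0.994, 0.106, -0.003], [0.106, -0.994, -0.002], [-0.003, 0.001, -1.0]]
contact_force: [0.4, -0.7, -0.1]
opening: 0.0556
gripper_force: 15.0
```

Run:
```python
from m import *
go(.493,.279,.054,6,step=.035)
```

```text
t 11.9 gp [0.495  0.2844 0.1439] yaw 6.1 tilt [-0.0025 -0.0018] open 0.0556 gf 15.0 F [ 0.4 -0.7 -0.1] j7 -2.28
target (0.493, 0.279, 0.054, 6) n 3 total d [-0.002  -0.0054 -0.0899] turn total tz 0.002 per row 0.0006
0 (-0.0008, 0.0017, 0.03)
same x 3
```

Request:
jog_arm(
  plan=[
    [[0,0,0],[-0.0025,0.005,0.015],1],
    [[0,0,0],[0,0,0.03],1],
    [[0,0,0],[0,0,0.025],1],
    [[0,0,0],[0,0,0.015],1],
    [[0,0,0],[0,0,0.005],1],
    [[0,0,0],[0,0,0],1],
    [[0,0,0],[0,0,0],1],
  ],
)

```text
t: 12.6
position: [0.4943, 0.2798, 0.2195]
ee_rot: [[0.995, 0.104, 0.001], [0.104, -0.995, 0.001], [0.001, -0.0, -1.0]]
contact_force: [1.1, 0.0, -0.9]
opening: 0.0558
gripper_force: 15.0
```

Run:
```python
from m import *
go(.493,.279,.0495,6,step=.035)
```

```text
t 12.6 gp [0.4945 0.2799 0.0565] yaw 6.0 tilt [0.0011 0.0006] open 0.0558 gf 15.0 F [ 1.1  0.  -0.9] j7 -2.33
target (0.493, 0.279, 0.0495, 6) n 1 total d [-0.0015 -0.0009 -0.007 ] turn total tz -0.000 per row -0.0001
0 (-0.0015, 0.0007, 0.007)
same x 1
```

Request:
jog_arm(
  plan=[
    [[0,0,0],[-0.001,0.0005,0.003],1],
    [[0,0,0],[0,0,0.002],1],
    [[0,0,0],[0,0,0.001],1],
    [[0,0,0],[0,0,0],1],
    [[0,0,0],[0,0,0],1],
  ],
)

```text
t: 13.1
position: [0.4931, 0.2792, 0.2131]
ee_rot: [[0.995, 0.105, 0.001], [0.105, -0.995, 0.0], [0.001, 0.0, -1.0]]
contact_force: [-0.9, -1.8, 5.3]
opening: 0.0558
gripper_force: 15.0
```

Run:
```python
from m import *
go(.493,.279,.0495,6,step=.035)
```

```text
t 13.1 gp [0.4932 0.2792 0.0501] yaw 6.0 tilt [0.0006 0.    ] open 0.0558 gf 15.0 F [-0.9 -1.8  5.3] j7 -2.34
target (0.493, 0.279, 0.0495, 6) n 1 total d [-0.0002 -0.0002 -0.0006] turn total tz 0.000 per row 0.0001
0 (-0.0002, 0.0002, 0.0006)
same x 1
```

Contact at 5 N. I'll release, rise, then check with the scene camera while computing the move to the long stirrer.

Request:
jog_arm(
  plan=[
    [[0,0,0],[0,0,0],-1],
    [[0,0,0],[0,0,0],-1],
    [[0,0,0],[0,0,0],-1],
    [[0,0,0],[0,0,0],-1],
    [[0,0,0],[0,0,0],-1],
    [[0,0,0],[0,0,0],-1],
    [[0,0,0],[0,0,-0.02],-1],
    [[0,0,0],[0,0,-0.04],-1],
  ],
)

```text
t: 13.9
position: [0.492, 0.2784, 0.2706]
ee_rot: [[0.994, 0.105, -0.005], [0.105, -0.994, -0.003], [-0.005, 0.002, -1.0]]
contact_force: [0.6, -0.3, 0.6]
opening: 0.0877
gripper_force: 0.0
```

Request:
jog_arm(
  plan=[
    [[0,0,0],[0,0,-0.045],-1],
    [[0,0,0],[0,0,0],-1],
  ],
)

```text
t: 14.1
position: [0.4942, 0.2805, 0.3234]
ee_rot: [[0.994, 0.105, 0.008], [0.105, -0.995, 0.005], [0.009, -0.004, -1.0]]
contact_force: [0.8, 0.3, 1.0]
opening: 0.0881
gripper_force: 0.0
```

Run:
```python
from m import *
go(.6152,.030,.145,83)
```

```text
t 14.1 gp [0.4956 0.2813 0.1604] yaw 6.0 tilt [0.0081 0.0048] open 0.0881 gf 0.0 F [0.8 0.3 1. ] j7 -2.27
target (0.6152, 0.03, 0.145, 83) n 10 total d [ 0.1196 -0.2513 -0.0154] turn total tz -1.344 per row -0.1344
0 (0.0093, 0.0262, 0.0015)
1 (0.0057, 0.0272, 0.0015)
2 (0.002, 0.0278, 0.0015)
3 (-0.0018, 0.0278, 0.0015)
4 (-0.0055, 0.0273, 0.0015)
5 (-0.0091, 0.0263, 0.0015)
6 (-0.0125, 0.0249, 0.0015)
7 (-0.0157, 0.023, 0.0015)
8 (-0.0187, 0.0206, 0.0015)
9 (-0.0213, 0.0179, 0.0015)
```

Request:
jog_arm(
  plan=[
    [[0,0,-0.134],[0.0095,0.026,0.001],0.4],
    [[0,0,-0.134],[0.0055,0.027,0.001],0.4],
    [[0,0,-0.134],[0.002,0.028,0.001],0.4],
    [[0,0,-0.134],[-0.002,0.028,0.001],0.4],
    [[0,0,-0.134],[-0.0055,0.0275,0.001],0.4],
    [[0,0,-0.134],[-0.009,0.0265,0.001],0.4],
    [[0,0,-0.134],[-0.0125,0.025,0.001],0.4],
    [[0,0,-0.134],[-0.0155,0.023,0.001],0.4],
  ],
)

```text
t: 14.9
position: [0.5893, 0.0766, 0.3091]
ee_rot: [[0.379, 0.925, -0.0], [0.925, -0.379, -0.0], [-0.0, -0.0, -1.0]]
contact_force: [-0.4, -0.2, -0.7]
opening: 0.0285
gripper_force: 0.0
```

Request:
jog_arm(
  plan=[
    [[0,0,-0.134],[-0.0185,0.0205,0.001],0.4],
    [[0,0,-0.134],[-0.0215,0.018,0.001],0.4],
    [[0,0,0],[0,0,0],0.4],
    [[0,0,0],[0,0,0],0.4],
    [[0,0,0],[0,0,0],0.4],
  ],
)

```text
t: 15.4
position: [0.6122, 0.0286, 0.3074]
ee_rot: [[0.126, 0.992, -0.0], [0.992, -0.126, 0.001], [0.001, -0.001, -1.0]]
contact_force: [0.8, -0.6, 1.3]
opening: 0.0264
gripper_force: 0.0
```

Run:
```python
from m import *
go(.6152,.030,.05,83)
save(grab("scene"),"two.png",(240,100,480,280),3)
```

```text
t 15.4 gp [0.6122 0.0287 0.1444] yaw 82.8 tilt [-0.0004  0.0007] open 0.0264 gf 0.0 F [ 0.8 -0.6  1.3] j7 -0.59
target (0.6152, 0.03, 0.05, 83) n 3 total d [ 0.003   0.0013 -0.0944] turn total tz -0.004 per row -0.0013
0 (0.0005, 0.001, 0.0315)
same x 3
```

View pics/two.png

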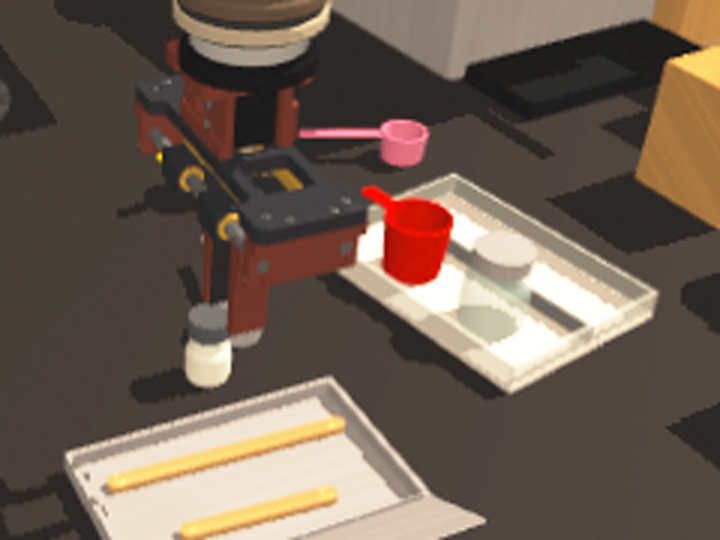

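The jar (505,265) and red cup (417,240) stand upright in the wide bay. I'll descend on the long stirrer.

Request:
jog_arm(
  plan=[
    [[0,0,-0.003],[0.0015,0.003,0.03],0.4],
    [[0,0,0],[0,0,0.04],0.4],
    [[0,0,0],[0,0,0.03],0.4],
    [[0,0,0],[0,0,0.01],0.4],
    [[0,0,0],[0,0,0],0.4],
    [[0,0,0],[0,0,0],0.4],
  ],
)

```text
t: 16.05
position: [0.6163, 0.0294, 0.199]
ee_rot: [[0.122, 0.993, 0.002], [0.993, -0.122, 0.0], [0.001, 0.002, -1.0]]
contact_force: [-0.5, -0.6, 1.3]
opening: 0.0263
gripper_force: 0.0
```

Run:
```python
from m import *
go(.6152,.030,.0245,83)
save(grab("scene"),"st.png",(250,190,370,280),5)
```

```text
t 16.1 gp [0.6166 0.0294 0.036 ] yaw 83.0 tilt [0.0016 0.0004] open 0.0263 gf 0.0 F [-0.5 -0.6  1.3] j7 -0.67
target (0.6152, 0.03, 0.0245, 83) n 1 total d [-0.0014  0.0006 -0.0115] turn total tz -0.000 per row -0.0002
0 (0.0004, -0.0015, 0.0115)
same x 1
```

View pics/st.png

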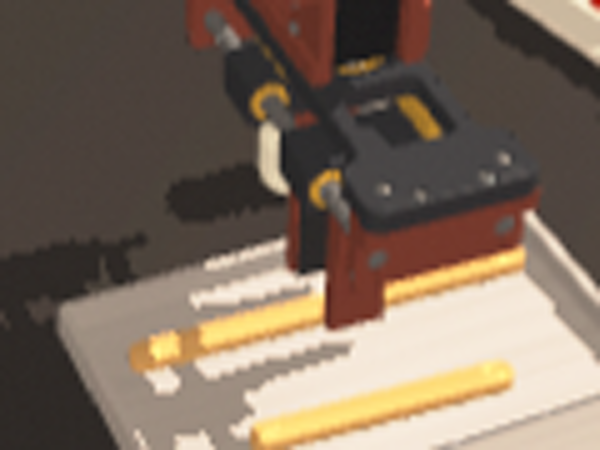

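The fingers straddle the long stirrer at crop (340,290).

Request:
jog_arm(
  plan=[
    [[0,0,0],[0,-0.0015,0.007],0.4],
    [[0,0,0],[0,0,0.004],0.4],
    [[0,0,0],[0,0,0],0.4],
    [[0,0,0],[0,0,0],1],
    [[0,0,0],[0,0,0],1],
    [[0,0,0],[0,0,0],1],
    [[0,0,0],[0,0,0],1],
    [[0,0,0],[0,0,0],1],
  ],
  newtons=30,
)

```text
t: 16.9
position: [0.6144, 0.0287, 0.1867]
ee_rot: [[0.123, 0.992, 0.0], [0.992, -0.123, -0.0], [-0.0, 0.0, -1.0]]
contact_force: [0.9, -0.9, 0.6]
opening: 0.0119
gripper_force: 30.0
```

Run:
```python
from m import *
go(.6152,.030,.0245,83)
```

```text
t 16.9 gp [0.6144 0.0287 0.0237] yaw 83.0 tilt [ 0.0001 -0.0001] open 0.0119 gf 30.0 F [ 0.9 -0.9  0.6] j7 -0.68
target (0.6152, 0.03, 0.0245, 83) n 1 total d [0.0008 0.0013 0.0008] turn total tz -0.001 per row -0.0008
0 (0.0014, 0.0007, -0.0008)
same x 1
```

Request:
jog_arm(
  plan=[
    [[0,0,0],[0,0,-0.01],1],
    [[0,0,0],[0,0,-0.025],1],
    [[0,0,0],[0,0,-0.035],1],
    [[0,0,0],[0,0,-0.04],1],
    [[0,0,0],[0,0,-0.025],1],
    [[0,0,0],[0,0,0],1],
    [[0,0,0],[0,0,0],1],
  ],
)

```text
t: 17.6
position: [0.6143, 0.0286, 0.3224]
ee_rot: [[0.123, 0.992, 0.001], [0.992, -0.123, -0.0], [-0.0, 0.001, -1.0]]
contact_force: [-0.8, -0.6, 0.4]
opening: 0.0113
gripper_force: 30.0
```

Run:
```python
from m import *
go(.526,.3632,.155,6.2,n=11)
```

```text
t 17.6 gp [0.6145 0.0286 0.1594] yaw 82.9 tilt [ 0.0014 -0.0004] open 0.0113 gf 30.0 F [-0.8 -0.6  0.4] j7 -0.58
target (0.526, 0.3632, 0.155, 6.2) n 11 total d [-0.0885  0.3346 -0.0044] turn total tz 1.340 per row 0.1218
0 (0.0292, -0.0117, 0.0004)
1 (0.0276, -0.0152, 0.0004)
2 (0.0255, -0.0184, 0.0004)
3 (0.0231, -0.0214, 0.0004)
4 (0.0203, -0.024, 0.0004)
5 (0.0173, -0.0263, 0.0004)
6 (0.0139, -0.0282, 0.0004)
7 (0.0104, -0.0297, 0.0004)
8 (0.0067, -0.0307, 0.0004)
9 (0.0029, -0.0313, 0.0004)
10 (-0.0009, -0.0315, 0.0004)
```

Request:
jog_arm(
  plan=[
    [[0,0,0.122],[0.029,-0.0115,0],1],
    [[0,0,0.122],[0.0275,-0.015,0],1],
    [[0,0,0.122],[0.0255,-0.0185,0],1],
    [[0,0,0.122],[0.023,-0.0215,0],1],
    [[0,0,0.122],[0.0205,-0.024,0],1],
    [[0,0,0.122],[0.0175,-0.0265,0],1],
    [[0,0,0.122],[0.014,-0.028,0],1],
    [[0,0,0.122],[0.0105,-0.0295,0],1],
  ],
)

```text
t: 18.4
position: [0.55, 0.2729, 0.32]
ee_rot: [[0.893, 0.45, -0.002], [0.45, -0.893, -0.001], [-0.003, 0.0, -1.0]]
contact_force: [0.8, 0.2, 0.4]
opening: 0.0115
gripper_force: 30.0
```

Request:
jog_arm(
  plan=[
    [[0,0,0.122],[0.0065,-0.0305,0],1],
    [[0,0,0.122],[0.003,-0.0315,0],1],
    [[0,0,0.122],[-0.001,-0.0315,0],1],
    [[0,0,0],[0,0,0],1],
    [[0,0,0],[0,0,0],1],
  ],
)

```text
t: 18.9
position: [0.5259, 0.3637, 0.3201]
ee_rot: [[0.994, 0.109, -0.002], [0.109, -0.994, -0.002], [-0.002, 0.002, -1.0]]
contact_force: [0.5, -0.4, -0.4]
opening: 0.0114
gripper_force: 30.0
```

Run:
```python
from m import *
go(.526,.3632,.05,6.2,n=1)
```

```text
t 18.9 gp [0.5255 0.3634 0.1571] yaw 6.3 tilt [-0.002  -0.0018] open 0.0114 gf 30.0 F [ 0.5 -0.4 -0.4] j7 -2.34
target (0.526, 0.3632, 0.05, 6.2) n 1 total d [ 0.0005 -0.0002 -0.1071] turn total tz 0.001 per row 0.0010
0 (0.0004, 0.0003, 0.1071)
same x 1
```

Request:
jog_arm(
  plan=[
    [[0,0,0],[0,0,0.025],1],
    [[0,0,0],[0,0,0.035],1],
    [[0,0,0],[0,0,0.035],1],
    [[0,0,0],[0,0,0.02],1],
    [[0,0,0],[0,0,0.008],1],
    [[0,0,0],[0,0,0.004],1],
    [[0,0,0],[0,0,0],1],
    [[0,0,0],[0,0,0],1],
  ],
)

```text
t: 19.7
position: [0.5272, 0.3632, 0.1958]
ee_rot: [[0.994, 0.105, 0.001], [0.105, -0.994, 0.001], [0.002, -0.001, -1.0]]
contact_force: [0.6, -0.2, 0.1]
opening: 0.0119
gripper_force: 30.0
```

Run:
```python
from m import *
go(.526,.3632,.024,6.2,n=1)
```

```text
t 19.7 gp [0.5275 0.3634 0.0328] yaw 6.0 tilt [0.0015 0.0009] open 0.0119 gf 30.0 F [ 0.6 -0.2  0.1] j7 -2.41
target (0.526, 0.3632, 0.024, 6.2) n 1 total d [-0.0015 -0.0002 -0.0088] turn total tz -0.003 per row -0.0027
0 (-0.0015, -0.0, 0.0088)
same x 1
```

Request:
jog_arm(
  plan=[
    [[0,0,0],[-0.001,0,0.004],1],
    [[0,0,0],[0,0,0.003],1],
    [[0,0,0],[0,0,0.001],1],
    [[0,0,0],[0,0,0],1],
    [[0,0,0],[0,0,0],1],
  ],
)

```text
t: 20.2
position: [0.5257, 0.3631, 0.1867]
ee_rot: [[0.994, 0.106, 0.0], [0.106, -0.994, -0.0], [0.0, 0.0, -1.0]]
contact_force: [-0.5, -0.2, 1.0]
opening: 0.0115
gripper_force: 30.0
```

Request:
jog_arm(
  plan=[
    [[0,0,0],[0,0,0],0.45],
    [[0,0,0],[0,0,0],0.45],
    [[0,0,0],[0,0,0],0.45],
    [[0,0,0],[0,0,-0.02],0.45],
    [[0,0,0],[0,0,-0.04],0.45],
    [[0,0,0],[0,0,-0.04],0.45],
    [[0,0,0],[0,0,-0.02],0.45],
    [[0,0,0],[0,0,0],0.45],
  ],
)

```text
t: 21.0
position: [0.5264, 0.3638, 0.3103]
ee_rot: [[0.994, 0.105, 0.005], [0.105, -0.994, 0.004], [0.005, -0.003, -1.0]]
contact_force: [0.4, 0.7, 0.8]
opening: 0.0245
gripper_force: 0.0
```

Run:
```python
from m import *
go(.4571,.1213,.14,-16.4)
```

```text
t 21.0 gp [0.5272 0.3644 0.1473] yaw 6.1 tilt [0.0051 0.0035] open 0.0245 gf 0.0 F [0.4 0.7 0.8] j7 -2.35
target (0.4571, 0.1213, 0.14, -16.4) n 6 total d [-0.0701 -0.2431 -0.0073] turn total tz 0.392 per row 0.0653
0 (-0.0159, 0.0391, 0.0012)
1 (-0.0133, 0.04, 0.0012)
2 (-0.0107, 0.0408, 0.0012)
3 (-0.008, 0.0414, 0.0012)
4 (-0.0053, 0.0418, 0.0012)
5 (-0.0025, 0.0421, 0.0012)
```

Request:
jog_arm(
  plan=[
    [[0,0,0.065],[-0.016,0.039,0.001],0.3],
    [[0,0,0.065],[-0.0135,0.04,0.001],0.3],
    [[0,0,0.065],[-0.0105,0.041,0.001],0.3],
    [[0,0,0.065],[-0.008,0.0415,0.001],0.3],
    [[0,0,0.065],[-0.0055,0.042,0.001],0.3],
    [[0,0,0.065],[-0.0025,0.042,0.001],0.3],
    [[0,0,0],[0,0,0],0.3],
    [[0,0,0],[0,0,0],0.3],
  ],
)

```text
t: 21.8
position: [0.4552, 0.1187, 0.3]
ee_rot: [[0.959, -0.282, -0.001], [-0.282, -0.959, -0.0], [-0.001, 0.001, -1.0]]
contact_force: [1.3, 0.8, -0.5]
opening: 0.0304
gripper_force: 0.0
```

Run:
```python
from m import *
go(.4571,.1213,.04,-16.4)
save(grab("scene"),"st2.png",(240,100,480,280),3)
```

```text
t 21.8 gp [0.455  0.1187 0.137 ] yaw -16.4 tilt [-0.0008 -0.0005] open 0.0304 gf 0.0 F [ 1.3  0.8 -0.5] j7 -2.34
target (0.4571, 0.1213, 0.04, -16.4) n 3 total d [ 0.0021  0.0026 -0.097 ] turn total tz 0.000 per row 0.0001
0 (0.0004, -0.001, 0.0323)
same x 3
```

View pics/st2.png

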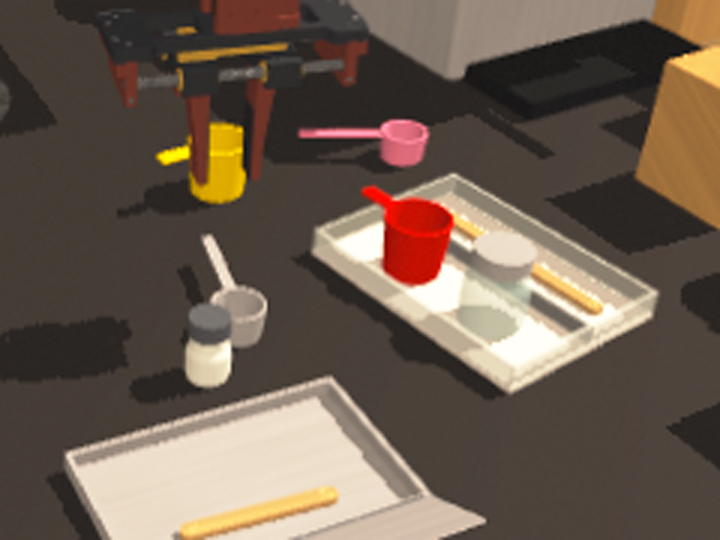

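The long stirrer lies in the narrow bay at (530,265). I'll descend on the scoop handle.

Request:
jog_arm(
  plan=[
    [[0,0,0],[0.0012,-0.003,0.02],0.3],
    [[0,0,0],[0,0,0.035],0.3],
    [[0,0,0],[0,0,0.03],0.3],
    [[0,0,0],[0,0,0.015],0.3],
    [[0,0,0],[0,0,0.006],0.3],
    [[0,0,0],[0,0,0],0.3],
    [[0,0,0],[0,0,0],0.3],
  ],
)

```text
t: 22.55
position: [0.4578, 0.1229, 0.1951]
ee_rot: [[0.96, -0.279, 0.001], [-0.279, -0.96, 0.001], [0.0, -0.001, -1.0]]
contact_force: [-0.6, 0.3, -0.4]
opening: 0.0305
gripper_force: 0.0
```

Run:
```python
from m import *
go(.4571,.1213,.025,-16.4)
save(grab("scene"),"sc.png",(250,140,370,230),5)
```

```text
t 22.6 gp [0.4579 0.123  0.0321] yaw -16.2 tilt [0.0006 0.0005] open 0.0305 gf 0.0 F [-0.6  0.3 -0.4] j7 -2.44
target (0.4571, 0.1213, 0.025, -16.4) n 1 total d [-0.0008 -0.0017 -0.0071] turn total tz 0.003 per row 0.0032
0 (-0.0002, 0.0019, 0.0071)
same x 1
```

View pics/sc.png

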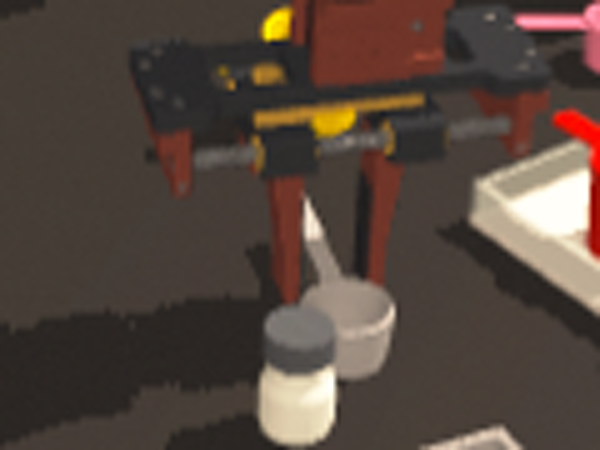

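The handle (crop (322,250)) runs between the fingers, at (287,290) and (375,275). I'll go down and close.

Request:
jog_arm(
  plan=[
    [[0,0,0.003],[-0.001,0.002,0.005],0.3],
    [[0,0,0],[0,0,0.001],0.3],
    [[0,0,0],[0,0,0],1],
    [[0,0,0],[0,0,0],1],
    [[0,0,0],[0,0,0],1],
    [[0,0,0],[0,0,0],1],
    [[0,0,0],[0,0,0],1],
    [[0,0,0],[0,0,0],1],
  ],
  newtons=45,
)

```text
t: 23.4
position: [0.456, 0.1206, 0.1887]
ee_rot: [[0.959, -0.283, 0.0], [-0.283, -0.959, -0.0], [0.0, -0.0, -1.0]]
contact_force: [-0.1, -1.1, 1.2]
opening: 0.0093
gripper_force: 44.9
```

Request:
jog_arm(
  plan=[
    [[0,0,0],[0,0,-0.01],1],
    [[0,0,0],[0,0,-0.02],1],
    [[0,0,0],[0,0,-0.03],1],
    [[0,0,0],[0,0,-0.035],1],
    [[0,0,0],[0,0,-0.03],1],
    [[0,0,0],[0,0,0],1],
    [[0,0,0],[0,0,0],1],
  ],
)

```text
t: 24.1
position: [0.4558, 0.1204, 0.3144]
ee_rot: [[0.959, -0.284, 0.002], [-0.284, -0.959, 0.0], [0.002, -0.001, -1.0]]
contact_force: [0.1, 0.3, -1.3]
opening: 0.0092
gripper_force: 44.9
```

Run:
```python
from m import *
go(.5195,-.3328,.15,6.7,step=.04)
save(grab("scene"),"sc2.png",(240,70,400,190),4)
```

```text
t 24.1 gp [0.4561 0.1204 0.1514] yaw -16.5 tilt [0.0017 0.0002] open 0.0092 gf 44.9 F [ 0.1  0.3 -1.3] j7 -2.34
target (0.5195, -0.3328, 0.15, 6.7) n 12 total d [ 0.0634 -0.4532 -0.0014] turn total tz -0.404 per row -0.0337
0 (0.0158, 0.0347, 0.0001)
1 (0.0146, 0.0352, 0.0001)
2 (0.0134, 0.0357, 0.0001)
3 (0.0122, 0.0361, 0.0001)
4 (0.011, 0.0365, 0.0001)
5 (0.0097, 0.0369, 0.0001)
6 (0.0085, 0.0372, 0.0001)
7 (0.0072, 0.0374, 0.0001)
8 (0.006, 0.0377, 0.0001)
9 (0.0047, 0.0378, 0.0001)
10 (0.0034, 0.038, 0.0001)
11 (0.0021, 0.0381, 0.0001)
```

View pics/sc2.png

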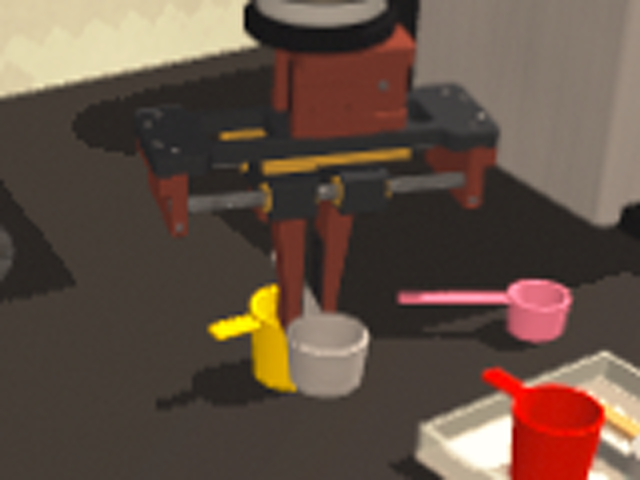

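The scoop is held level, with the bowl at (328,355). I'll carry it to the short drawer.

Request:
jog_arm(
  plan=[
    [[0,0,-0.033],[0.008,0.017,0],1],
    [[0,0,-0.033],[0.0145,0.035,0],1],
    [[0,0,-0.033],[0.0135,0.0355,0],1],
    [[0,0,-0.033],[0.012,0.036,0],1],
    [[0,0,-0.033],[0.011,0.0365,0],1],
    [[0,0,-0.033],[0.01,0.037,0],1],
    [[0,0,-0.033],[0.0085,0.037,0],1],
    [[0,0,-0.033],[0.0075,0.0375,0],1],
  ],
)

```text
t: 24.95
position: [0.4951, -0.1633, 0.312]
ee_rot: [[1.0, -0.021, -0.003], [-0.021, -1.0, 0.001], [-0.003, -0.001, -1.0]]
contact_force: [-0.1, 0.5, 0.1]
opening: 0.0089
gripper_force: 44.9
```

Request:
jog_arm(
  plan=[
    [[0,0,-0.033],[0.006,0.0375,0],1],
    [[0,0,-0.033],[0.005,0.038,0],1],
    [[0,0,-0.033],[0.0035,0.038,0],1],
    [[0,0,-0.033],[0.004,0.038,0],1],
    [[0,0,0],[0.003,0.016,0],1],
    [[0,0,0],[0,0,0],1],
    [[0,0,0],[0,0,0],1],
  ],
)

```text
t: 25.65
position: [0.5225, -0.3278, 0.3119]
ee_rot: [[0.994, 0.109, -0.003], [0.109, -0.994, 0.002], [-0.002, -0.002, -1.0]]
contact_force: [0.6, 0.1, 0.1]
opening: 0.009
gripper_force: 44.9
```

Run:
```python
from m import *
go(.5196,-.3328,.05,6.7,n=1)
```

```text
t 25.6 gp [ 0.5221 -0.3274  0.1489] yaw 6.2 tilt [-0.0026  0.0021] open 0.0090 gf 44.9 F [0.6 0.1 0.1] j7 -1.09
target (0.5196, -0.3328, 0.05, 6.7) n 1 total d [-0.0025 -0.0054 -0.0989] turn total tz -0.008 per row -0.0081
0 (-0.003, 0.0051, 0.0989)
same x 1
```

Request:
jog_arm(
  plan=[
    [[0,0,-0.008],[-0.004,0.005,0.02],1],
    [[0,0,0],[0,0,0.03],1],
    [[0,0,0],[0,0,0.03],1],
    [[0,0,0],[0,0,0.02],1],
    [[0,0,0],[0,0,0.007],1],
    [[0,0,0],[0,0,0],1],
    [[0,0,0],[0,0,0],1],
  ],
)

```text
t: 26.35
position: [0.5199, -0.3333, 0.2075]
ee_rot: [[0.993, 0.117, 0.001], [0.117, -0.993, -0.0], [0.001, 0.0, -1.0]]
contact_force: [0.1, 0.4, -0.3]
opening: 0.009
gripper_force: 44.9
```

Run:
```python
from m import *
go(.5196,-.3328,.0297,6.7,n=1)
save(grab("scene"),"sc3.png",(80,180,240,330),4)
```

```text
t 26.4 gp [ 0.5201 -0.3334  0.0445] yaw 6.7 tilt [ 0.0009 -0.0002] open 0.0090 gf 44.9 F [ 0.1  0.4 -0.3] j7 -1.10
target (0.5196, -0.3328, 0.0297, 6.7) n 1 total d [-0.0005  0.0006 -0.0148] turn total tz 0.001 per row 0.0007
0 (-0.0004, -0.0006, 0.0148)
same x 1
```

View pics/sc3.png

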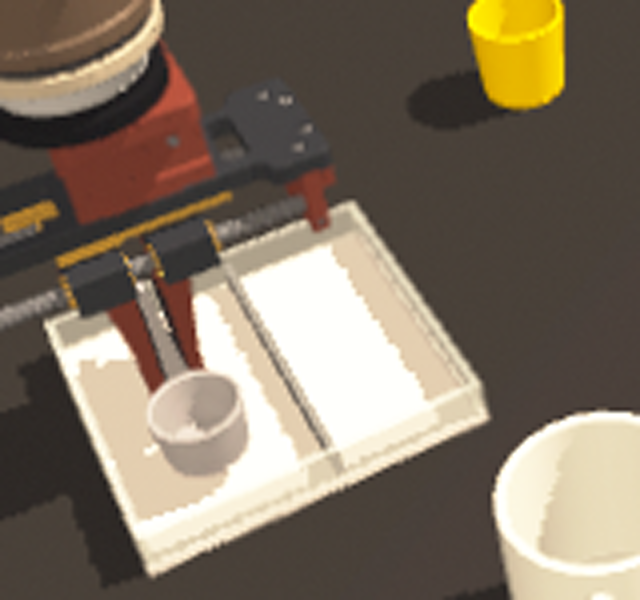

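The scoop sits above the middle of the wide bay, with the bowl at (198,420), clear of the walls. I'll lower it to the floor.

Request:
jog_arm(
  plan=[
    [[0,0,0],[0,0,0.006],1],
    [[0,0,0],[0,0,0.005],1],
    [[0,0,0],[0,0,0.003],1],
    [[0,0,0],[0,0,0],1],
    [[0,0,0],[0,0,0],1],
  ],
)

```text
t: 26.9
position: [0.5193, -0.334, 0.1928]
ee_rot: [[0.993, 0.116, -0.0], [0.116, -0.993, -0.0], [-0.0, 0.0, -1.0]]
contact_force: [-1.6, 0.1, 2.9]
opening: 0.0096
gripper_force: 44.9
```

Run:
```python
from m import *
go(.5196,-.3328,.0297,6.7,n=1)
```

```text
t 26.9 gp [ 0.5192 -0.334   0.0298] yaw 6.7 tilt [-0.0002 -0.    ] open 0.0096 gf 44.9 F [-1.6  0.1  2.9] j7 -1.10
target (0.5196, -0.3328, 0.0297, 6.7) n 1 total d [ 0.0004  0.0012 -0.0001] turn total tz -0.000 per row -0.0003
0 (0.0005, -0.0012, 0.0001)
same x 1
```

Request:
jog_arm(
  plan=[
    [[0,0,0],[0,0,0],0.35],
    [[0,0,0],[0,0,0],0.35],
    [[0,0,0],[0,0,0],0.35],
    [[0,0,0],[0,0,0],0.35],
    [[0,0,0],[0,0,-0.02],0.35],
    [[0,0,0],[0,0,-0.04],0.35],
    [[0,0,0],[0,0,-0.04],0.35],
    [[0,0,0],[0,0,-0.025],0.35],
  ],
)

```text
t: 27.7
position: [0.5199, -0.334, 0.3207]
ee_rot: [[0.993, 0.117, 0.003], [0.117, -0.993, -0.001], [0.003, 0.002, -1.0]]
contact_force: [0.6, 0.1, 0.0]
opening: 0.0284
gripper_force: 0.0
```

Request:
jog_arm(
  plan=[
    [[0,0,0],[0,0,0],0.4],
  ],
)

```text
t: 27.8
position: [0.5205, -0.3344, 0.322]
ee_rot: [[0.993, 0.116, 0.006], [0.116, -0.993, -0.004], [0.006, 0.004, -1.0]]
contact_force: [-0.3, 0.0, 0.4]
opening: 0.0266
gripper_force: 0.0
```

Run:
```python
from m import *
go(.6726,.0185,.15,82.2,n=12)
```

```text
t 27.8 gp [ 0.5215 -0.335   0.159 ] yaw 6.7 tilt [ 0.0061 -0.0037] open 0.0266 gf 0.0 F [-0.3  0.   0.4] j7 -1.07
target (0.6726, 0.0185, 0.15, 82.2) n 12 total d [ 0.1511  0.3535 -0.009 ] turn total tz -1.318 per row -0.1098
0 (0.0159, -0.0278, 0.0007)
1 (0.0189, -0.0259, 0.0007)
2 (0.0216, -0.0237, 0.0007)
3 (0.0241, -0.0211, 0.0007)
4 (0.0262, -0.0184, 0.0007)
5 (0.0281, -0.0154, 0.0007)
6 (0.0296, -0.0122, 0.0007)
7 (0.0308, -0.0089, 0.0007)
8 (0.0316, -0.0055, 0.0007)
9 (0.032, -0.002, 0.0007)
10 (0.032, 0.0015, 0.0007)
11 (0.0316, 0.005, 0.0007)
```

Request:
jog_arm(
  plan=[
    [[0,0,-0.11],[0.016,-0.028,0.001],0.4],
    [[0,0,-0.11],[0.019,-0.026,0.001],0.4],
    [[0,0,-0.11],[0.0215,-0.0235,0.001],0.4],
    [[0,0,-0.11],[0.024,-0.021,0.001],0.4],
    [[0,0,-0.11],[0.026,-0.0185,0.001],0.4],
    [[0,0,-0.11],[0.028,-0.0155,0.001],0.4],
    [[0,0,-0.11],[0.0295,-0.012,0.001],0.4],
    [[0,0,-0.11],[0.031,-0.009,0.001],0.4],
  ],
)

```text
t: 28.6
position: [0.6198, -0.097, 0.3085]
ee_rot: [[0.539, 0.842, -0.001], [0.842, -0.539, 0.0], [-0.001, -0.001, -1.0]]
contact_force: [-0.7, -0.6, 1.0]
opening: 0.0261
gripper_force: 0.0
```

Request:
jog_arm(
  plan=[
    [[0,0,-0.11],[0.0315,-0.0055,0],0.4],
    [[0,0,-0.11],[0.032,-0.002,0],0.4],
    [[0,0,-0.11],[0.032,0.0015,0],0.4],
    [[0,0,-0.11],[0.0315,0.005,0],0.4],
    [[0,0,0],[0,0,0],0.4],
    [[0,0,0],[0,0,0],0.4],
  ],
)

```text
t: 29.2
position: [0.6695, 0.0204, 0.3083]
ee_rot: [[0.133, 0.991, -0.002], [0.991, -0.133, 0.0], [0.0, -0.002, -1.0]]
contact_force: [-0.0, -1.4, 0.2]
opening: 0.0263
gripper_force: 0.0
```

Run:
```python
from m import *
go(.6726,.0185,.05,82.2,n=1)
g=grab("scene");H,S,V=hs(g);m=win((S>100)&(H>10)&(H<25)&(V>170),255,240,350,290)
r=cv2.minAreaRect(pts(g,m,.010));print(r)
```

```text
t 29.2 gp [0.6692 0.0204 0.1453] yaw 82.4 tilt [-0.0018  0.0003] open 0.0263 gf 0.0 F [-0.  -1.4  0.2] j7 -0.52
target (0.6726, 0.0185, 0.05, 82.2) n 1 total d [ 0.0034 -0.0019 -0.0953] turn total tz 0.003 per row 0.0029
0 (-0.0015, 0.0036, 0.0953)
same x 1
((674.7831420898438, 17.235294342041016), (105.99694061279297, 15.775864601135254), 81.13236236572266)
```

Request:
jog_arm(
  plan=[
    [[0,0,0.003],[-0.0015,0.0035,0.03],0.4],
    [[0,0,0],[0,0,0.04],0.4],
    [[0,0,0],[0,0,0.03],0.4],
    [[0,0,0],[0,0,0.009],0.4],
    [[0,0,0],[0,0,0],0.4],
    [[0,0,0],[0,0,0],0.4],
  ],
)

```text
t: 29.85
position: [0.6735, 0.0173, 0.202]
ee_rot: [[0.138, 0.99, 0.002], [0.99, -0.138, -0.0], [0.0, 0.002, -1.0]]
contact_force: [0.3, 0.8, -0.2]
opening: 0.026
gripper_force: 0.0
```

Run:
```python
from m import *
go(.6728,.0185,.0243,82.2,n=1)
```

```text
t 29.9 gp [0.6738 0.0173 0.039 ] yaw 82.1 tilt [ 0.0016 -0.    ] open 0.0260 gf 0.0 F [ 0.3  0.8 -0.2] j7 -0.57
target (0.6728, 0.0185, 0.0243, 82.2) n 1 total d [-0.001   0.0012 -0.0147] turn total tz -0.002 per row -0.0019
0 (0.0011, -0.0011, 0.0147)
same x 1
```

Request:
jog_arm(
  plan=[
    [[0,0,0],[0.001,-0.001,0.008],0.4],
    [[0,0,0],[0,0,0.006],0.4],
    [[0,0,0],[0,0,0],0.4],
    [[0,0,0],[0,0,0],1],
    [[0,0,0],[0,0,0],1],
    [[0,0,0],[0,0,0],1],
    [[0,0,0],[0,0,0],1],
    [[0,0,0],[0,0,0],1],
  ],
  newtons=30,
)

```text
t: 30.65
position: [0.6721, 0.0188, 0.1867]
ee_rot: [[0.137, 0.991, -0.0], [0.991, -0.137, -0.0], [-0.0, -0.0, -1.0]]
contact_force: [0.1, 0.1, 1.1]
opening: 0.0116
gripper_force: 30.0
```

Run:
```python
from m import *
go(.6728,.0185,.0243,82.2,n=1)
```

```text
t 30.6 gp [0.6721 0.0188 0.0237] yaw 82.1 tilt [-0.     -0.0001] open 0.0116 gf 30.0 F [0.1 0.1 1.1] j7 -0.58
target (0.6728, 0.0185, 0.0243, 82.2) n 1 total d [ 0.0007 -0.0003  0.0006] turn total tz -0.001 per row -0.0009
0 (-0.0002, 0.0007, -0.0006)
same x 1
```

Request:
jog_arm(
  plan=[
    [[0,0,0],[0,0,-0.01],1],
    [[0,0,0],[0,0,-0.025],1],
    [[0,0,0],[0,0,-0.035],1],
    [[0,0,0],[0,0,-0.04],1],
    [[0,0,0],[0,0,-0.025],1],
    [[0,0,0],[0,0,0],1],
    [[0,0,0],[0,0,0],1],
  ],
)

```text
t: 31.35
position: [0.6721, 0.0188, 0.3225]
ee_rot: [[0.137, 0.991, 0.001], [0.991, -0.137, -0.0], [-0.0, 0.001, -1.0]]
contact_force: [0.2, 0.1, -1.6]
opening: 0.0113
gripper_force: 30.0
```

Run:
```python
from m import *
go(.5102,-.2533,.155,6.7,n=11)
```

```text
t 31.4 gp [0.6723 0.0188 0.1595] yaw 82.1 tilt [ 0.0014 -0.0003] open 0.0113 gf 30.0 F [ 0.2  0.1 -1.6] j7 -0.51
target (0.5102, -0.2533, 0.155, 6.7) n 11 total d [-0.1621 -0.2721 -0.0045] turn total tz 1.317 per row 0.1197
0 (-0.0265, -0.0112, 0.0004)
1 (-0.0277, -0.008, 0.0004)
2 (-0.0284, -0.0046, 0.0004)
3 (-0.0288, -0.0012, 0.0004)
4 (-0.0287, 0.0023, 0.0004)
5 (-0.0282, 0.0057, 0.0004)
6 (-0.0273, 0.009, 0.0004)
7 (-0.0261, 0.0122, 0.0004)
8 (-0.0244, 0.0152, 0.0004)
9 (-0.0224, 0.018, 0.0004)
10 (-0.0201, 0.0206, 0.0004)
```

Request:
jog_arm(
  plan=[
    [[0,0,0.12],[-0.0265,-0.011,0],1],
    [[0,0,0.12],[-0.0275,-0.008,0],1],
    [[0,0,0.12],[-0.0285,-0.0045,0],1],
    [[0,0,0.12],[-0.029,-0.001,0],1],
    [[0,0,0.12],[-0.0285,0.0025,0],1],
    [[0,0,0.12],[-0.028,0.0055,0],1],
    [[0,0,0.12],[-0.0275,0.009,0],1],
    [[0,0,0.12],[-0.026,0.012,0],1],
  ],
)

```text
t: 32.15
position: [0.5533, -0.1797, 0.3201]
ee_rot: [[0.892, 0.452, -0.003], [0.452, -0.892, 0.001], [-0.002, -0.002, -1.0]]
contact_force: [0.4, -0.1, -0.6]
opening: 0.0113
gripper_force: 30.0
```

Request:
jog_arm(
  plan=[
    [[0,0,0.12],[-0.0245,0.015,0],1],
    [[0,0,0.12],[-0.0225,0.018,0],1],
    [[0,0,0.12],[-0.02,0.0205,0],1],
    [[0,0,0],[0,0,0],1],
    [[0,0,0],[0,0,0],1],
  ],
)

```text
t: 32.65
position: [0.5095, -0.2527, 0.3205]
ee_rot: [[0.994, 0.114, -0.002], [0.114, -0.994, 0.001], [-0.002, -0.001, -1.0]]
contact_force: [0.6, 1.2, -0.7]
opening: 0.0114
gripper_force: 30.0
```

Run:
```python
from m import *
go(.5102,-.2533,.05,6.7,n=1)
```

```text
t 32.6 gp [ 0.5092 -0.2525  0.1575] yaw 6.5 tilt [-0.0019  0.0009] open 0.0114 gf 30.0 F [ 0.6  1.2 -0.7] j7 -1.19
target (0.5102, -0.2533, 0.05, 6.7) n 1 total d [ 0.001  -0.0008 -0.1075] turn total tz -0.003 per row -0.0031
0 (0.0009, 0.0009, 0.1075)
same x 1
```

Request:
jog_arm(
  plan=[
    [[0,0,0],[0,0,0.025],1],
    [[0,0,0],[0,0,0.035],1],
    [[0,0,0],[0,0,0.035],1],
    [[0,0,0],[0,0,0.02],1],
    [[0,0,0],[0,0,0.008],1],
    [[0,0,0],[0,0,0.003],1],
    [[0,0,0],[0,0,0],1],
    [[0,0,0],[0,0,0],1],
  ],
)

```text
t: 33.45
position: [0.5107, -0.2525, 0.1967]
ee_rot: [[0.993, 0.114, 0.002], [0.114, -0.993, -0.001], [0.002, 0.001, -1.0]]
contact_force: [0.1, -0.8, 0.8]
opening: 0.0116
gripper_force: 30.0
```

Run:
```python
from m import *
go(.5102,-.2533,.024,6.7,n=1)
```

```text
t 33.5 gp [ 0.5109 -0.2526  0.0337] yaw 6.5 tilt [ 0.0017 -0.0006] open 0.0116 gf 30.0 F [ 0.1 -0.8  0.8] j7 -1.25
target (0.5102, -0.2533, 0.024, 6.7) n 1 total d [-0.0007 -0.0007 -0.0097] turn total tz -0.003 per row -0.0026
0 (-0.0008, 0.0006, 0.0097)
same x 1
```

Request:
jog_arm(
  plan=[
    [[0,0,0],[0,0,0.005],1],
    [[0,0,0],[0,0,0.003],1],
    [[0,0,0],[0,0,0.0015],1],
    [[0,0,0],[0,0,0],1],
    [[0,0,0],[0,0,0],1],
  ],
)

```text
t: 33.95
position: [0.51, -0.2526, 0.1866]
ee_rot: [[0.994, 0.113, 0.0], [0.113, -0.994, -0.0], [0.0, 0.0, -1.0]]
contact_force: [-1.8, 0.4, 5.7]
opening: 0.0116
gripper_force: 30.0
```

Request:
jog_arm(
  plan=[
    [[0,0,0],[0,0,0],0.45],
    [[0,0,0],[0,0,0],0.45],
    [[0,0,0],[0,0,0],0.45],
    [[0,0,0],[0,0,-0.02],0.45],
    [[0,0,0],[0,0,-0.04],0.45],
    [[0,0,0],[0,0,-0.05],0.45],
    [[0,0,0],[0,0,-0.05],0.45],
    [[0,0,0],[0,0,-0.03],0.45],
  ],
)

```text
t: 34.75
position: [0.5104, -0.2525, 0.3799]
ee_rot: [[0.994, 0.114, 0.004], [0.114, -0.994, -0.001], [0.003, 0.002, -1.0]]
contact_force: [1.0, 1.2, -0.1]
opening: 0.0241
gripper_force: 0.0
```

Request:
jog_arm(
  plan=[
    [[0,0,0],[-0.045,0,0],0.45],
    [[0,0,0],[-0.05,0.01,0],0.45],
    [[0,0,0],[-0.045,0.02,0],0.45],
    [[0,0,0],[-0.03,0.04,0],0.45],
    [[0,0,0],[-0.01,0.045,0],0.45],
    [[0,0,0],[0,0.045,0],0.45],
    [[0,0,0],[0,0.045,0],0.45],
    [[0,0,0],[0,0,0],0.45],
  ],
)

```text
t: 35.55
position: [0.354, -0.4815, 0.375]
ee_rot: [[0.994, 0.108, -0.001], [0.108, -0.994, -0.002], [-0.001, 0.002, -1.0]]
contact_force: [0.6, 0.3, -0.4]
opening: 0.0243
gripper_force: 0.0
```

Run:
```python
from m import *
g=grab("top");h=grab("scene")
a=g["frame"][85:300,90:475,::-1];b=h["frame"][120:340,80:480,::-1]
a=cv2.resize(a,None,fx=560/385,fy=560/385,interpolation=3);b=cv2.resize(b,(560,286))
cv2.imwrite("pics/end.png",cv2.resize(np.vstack([a,b]),(560,599)))
go(.4,-.5,.2,0,n=1)
```

```text
t 35.6 gp [ 0.3549 -0.4766  0.212 ] yaw 6.4 tilt [-0.001   0.0016] open 0.0238 gf 0.0 F [-1.1  0.8  0.4] j7 -0.66
target (0.4, -0.5, 0.2, 0) n 1 total d [ 0.0451 -0.0234 -0.012 ] turn total tz 0.112 per row 0.1124
0 (0.0422, 0.0283, 0.012)
```

View pics/end.png

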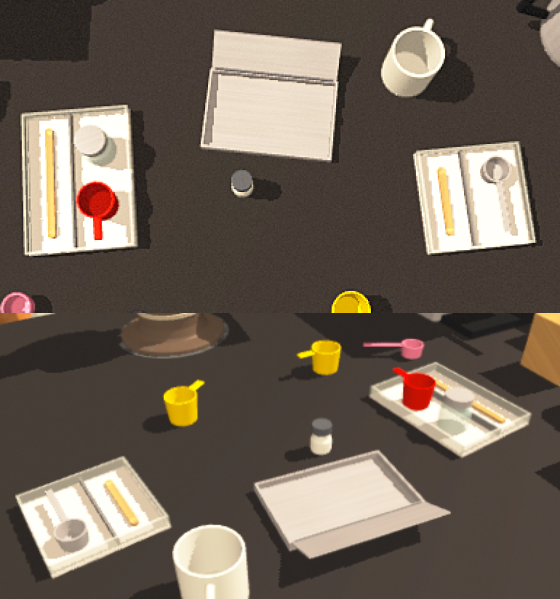

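Everything is in place: jar (91,140), cup (97,200) and long stirrer (50,185) in the long drawer, and scoop (497,170) and short stirrer (446,200) in the short one. The shaker and mug have not moved. I'll hand in.

```bash
python3 -c "
from workcell import job
print(job.close_job())"
```

```text
the job is handed in; nothing more can be done
None
```

Both coffee kits are in their drawers as asked, the shaker and mug were left where they stood, and the job was handed in at about 36 s of the 128 s allowed.

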